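# Scan a sample tube at the bench scanner

## Task

Take the long sample tube off the sloped rest and stand it upright, cap up and right down, in the steel holder cup in front of the bench scanner; set it down, do not drop it in. Only then squeeze the scanner's trigger fully against its grip, keep it in for about a second, and let it spring back. Leave the tube standing in the cup and the short tube and everything else on the bench where they are.

Things in the scene. Friction and masses are not known exactly. Their poses are not given: they have to be found in the camera images.
- long_tube: The sample tube to scan: stiff white plastic tube 140 mm long, 16 mm in diameter (grey cap on the last 12 mm, 17 mm in diameter; barcode band at 40 to 80 mm), about 30 g. Origin: centre of its flat foot; its z runs along the tube to the cap. At the start it leans in one lane of the rest, 55 degrees above level, cap end up and towards the rest's +x.
- short_tube: Looks like the long tube, but only 72 mm long (same diameter, lies in the other lane of the rest at the same slope). Origin: centre of its foot. To be left where it is.
- rest: Sloped tube rest, fixed: base 110 (x) x 150 (y) x 10 mm, origin under its centre. Two dark steel lanes at y = +38 and -38 mm rise towards +x at 55 degrees; a tube's foot is on a stop at x = -35, z = 24 mm, its underside on a plate up to 74 mm along it, between rails that end 44 mm along it. Beyond 80 mm the tube is free all round. Either tube may be in either lane.
- station: Scan station, fixed: aluminium base 12 mm thick (x -55 to 95, y -140 to 140 mm), origin on the bench. A pistol-grip scanner is clamped on its side: head x 18 to 72, y -10 to 100, z 57 to 116 mm, nose looking along -y at the holder cup. Its fixed grip runs level out of the head towards -x: x 18 to -94, y 60 to 90, z 71 to 99 mm, free above, and below down to the base.
- cup_floor (a point): Centre of the inner floor of the round steel holder cup at the station (17 mm above the bench; cup outer diameter 38 mm, inner 32 mm, 55 mm deep). Axes as the station's; z up.
- cup_rim (a point): Centre of the cup's mouth, 72 mm above the bench.
- squeeze_point (a point): On the station at the grip's mid height (85 mm above the bench), near the trigger's tip: midpoint between the grip's back face (y = +21.5 mm from here) and the trigger's outer face when fully in (y about -21.5 mm). Axes as the station's: fingers close along its y. With the trigger out, trigger and grip together are about 59 mm thick here.
- trigger_tip (a point): Outer face of the trigger's free end, where to press it; it moves with the trigger, about 16 mm towards the grip (station +y). The trigger is a black plastic blade 50 mm long and 20 mm high in front (station -y) of the grip.
- trigger (a joint): Angle of the sprung trigger: 0 = fully out (rest), 0.32 rad = fully in. Its upright hinge is at the head end of the blade. The spring needs about 2 N at the tip to start and 6 N fully in, and returns it by itself.
- marker: Bystander: black and white marker pen 125 mm long, 14 mm thick, lying on the bench; origin under its middle, x along it.
- dishes: Bystander: stack of three clear dishes, 60 mm in diameter, 42 mm high; origin under the centre.
- mouse: Bystander: black computer mouse 110 x 62 x 30 mm; origin under the centre.
- bottle: Bystander: square clear media bottle 70 x 70 mm, 163 mm high, white cap; origin under the centre.
- beaker: Bystander: glass beaker 66 mm in diameter, 75 mm high; origin under the centre.
- jar: Bystander: white jar 56 mm in diameter, 70 mm high; origin under the centre.
Things that resemble listed ones, but are neither listed nor needed, are in the scene too. What is shaped like the long_tube but blue or yellow is not meant.

How it is judged:
By the outcome, as a careful person would: the job done as asked, in the order asked, and still so for the second after the job is handed in, with the robot touching nothing.
It also fails if it takes over 64 s, if anything falls off the work surface, if the arm or the gripper's body presses on something with over 40 N, if the wrist force passes 120 N, or if a joint passes its speed limit or range.

## Robot

A 6-joint arm with a two-finger parallel gripper is mounted at the origin on the work surface. World frame = base frame: x ahead of the robot, y to its left, z up, the work surface at z = 0. Lengths are in m, angles in rad, forces in N, time in s.
With the tool pointing down it reaches from about 0.3 to 0.875 m from the base axis. Payload 6.4 kg.
Tool frame: the origin (TCP) lies midway between the tips of the shut fingers; the grasp point (between the pads) lies 19 mm behind it (ctrl.grip_point_offset is the distance from the TCP to the grasp point, in m); x points along the fingers, y is the direction in which the jaws open and shut, and the axes are right-handed (so a half turn about x gives the same grasp; the last joint's range is limited). The gripper opens to 85 mm and grips with 20 to 120 N. Pads are 22 mm wide; open, the fingers measure 114 mm over their backs; the gripper's body (76 mm by 85 mm) begins 54 mm behind the grasp point. The pads swing forward as they close: fully open they stand 13 mm farther back than shut.
Start: joints at [1.139, 0.181, 1.607, -0, 1.354, -0.206], TCP at [0.129, 0.56, 0.231] pointing down, gripper open.
Joint ranges: [-2.99, 2.99], [-0.89, 2.07], [0.3, 2.58], [-1.14, 4.28], [0, 2.63], [-3.12, 3.12]. Speed limits (rad/s): [2.57, 2.57, 3.01, 3.14, 3.14, 3.14].

## Interface

Orientations are given as a unit quaternion [w, x, y, z].
In Python, from bench import ctrl gives the robot as it stands.
- The arm moves only by the tool apply_moves, never from a script. Its argument "deltas" is a list of rows, each an object with "delta_pos": the shift along the tool's x, y, z in units of 25 mm (1.0 is 25 mm), a list of three; "roll": the turn about the tool's x in units of 6 degrees (1.0 is 6 degrees). In form: [{"delta_pos": [dx, dy, dz], "roll": roll}, ...]. A call has 1 to 12 rows; each row is the pose to reach, as a shift and turn from the pose commanded when the call began, along the tool's axes at that moment; what a row does not reach only later rows make up. A row lasts 1/10 s, in which the tool goes at most 50 mm and 8.59 degrees, less where a joint would pass 70% of its speed; a pose out of reach is approached as far as the arm can. A call with a gripper value outside its range is refused whole. "hand" is the gripper command: -1 is shut, 1 is fully open, values between are in proportion, set as the call begins (left out, the last holds). The fingers move at their own pace and stop on an object; the grip force is fixed at half the most. Time passes only in rows, so rows that repeat a pose let the fingers close. It gives the time, the measured TCP pose, the force and the opening at its end, in the units of the state.
- ctrl.get_obs(): the state, without advancing time (a new reading comes with each control period).
- ctrl.camera(name): name is "scene" or "top"; returns (picture, depth): 400x640x3 uint8, red, green, blue; 400x640 float32, m along the optical axis (not along the pixel's ray), 0 where there is no reading.
- ctrl.camera_info(name): a dict with "vfov" (degrees; the focal length in pixels is half the picture's height over the tangent of half this angle, whatever the lens; pixels are square), "cx", "cy" (the principal point, pixels), "world_to_cam" (4x4, takes a point from world to camera coordinates). Camera axes: x right, y up, looking along -z (the intrinsics and any distortion apply to the point x, -y, -z); pixel columns grow to the right and rows downward; lengths in m; the calibration is good to about 2 mm. A picture is of the moment at which its call begins. camera_info takes no time and is no camera call.
- ctrl.hand_in(): hands the job in, once; it reports no verdict.
Trained networks look in the newest picture that a camera, given by its name, has taken for a name from the list of things; names that differ only in an ending like _2 or _b are one class to them, and where a whole thing is asked for, a point or a joint stands for the part that bears it (a point fixed in the world has none). Each returns a list of dicts, best first, with "p" (0 to 1); they miss things now and then, are a little off and sometimes report something else, mostly with a low value. They report only what shows in the picture. A call takes as long as a camera call. They do not tell look-alikes from the thing itself.
- ctrl.search_frame(camera, query): "at" ([column, row] in pixels, amid what is visible of it).
- ctrl.silhouettes(camera, query): "mask" (400x640 bool, what is visible of it) and "at" ([column, row] in pixels, amid what is visible of it).
The state is a dict: "time_s": time; "q": joint angles; "dq": joint speeds; "joint_efforts": joint torques, N m; "eef_pos": TCP position; "eef_rot": TCP orientation; "wrist_force": force on the tool from outside, world axes, zero at the start; "torque": the same for the moment, N m; "opening": opening from 0.0 (shut) to 1.0 (fully open).
Only numpy, scipy, OpenCV 4.12 (cv2) and the standard library are available. Lean on these libraries where they do the work, as an engineer would, in place of code of your own. Each camera call takes 0.05 s, during which the arm holds its last target.

## Working session

There is one attempt and no reset: what is moved stays moved. The work goes in short steps, Python scripts to look and compute and a tool call to move; the robot and the scene stay as the last step left them, time stands still between calls to the robot, and variables do not carry over. Pictures are saved under pics/ and viewed, and the job is handed in when it is done.

Besides the shell and the picture viewer there is one more tool, called after "Emit:" by a JSON object that holds its "api" and its "payload", one argument or row to a line. apply_moves: Moves the arm, as the interface text tells. Its arguments: {"type":"object","properties":{"deltas":{"type":"array","items":{"type":"object","properties":{"delta_pos":{"type":"array","items":{"type":"number"}},"roll":{"type":"number"}}}},"hand":{"type":"number"}},"required":["deltas"]}

```bash
ls; mkdir -p pics
python3 - <<'E'
from bench import ctrl
import cv2,json,numpy as np
print(ctrl.get_obs())
for n in("scene","top"):
    im,d=ctrl.camera(n); cv2.imwrite(f"pics/{n}0.png",im[:,:,::-1]); np.save(f"pics/{n}0_d.npy",d); print(n,ctrl.camera_info(n))
print(ctrl.grip_point_offset)
E
```

```text
pics
{'time_s': 0.0, 'q': array([ 1.13873845e+00,  1.81561771e-01,  1.60801563e+00,  2.01249222e-05,
        1.35378727e+00, -2.06298291e-01]), 'dq': array([-7.28163638e-04, -4.21773227e-04,  2.29586826e-04,  9.96781827e-05,
       -1.11146346e-03,  8.69565926e-06]), 'joint_efforts': array([-2.52548680e-04, -4.44876444e+01, -3.51334119e+01, -2.80661288e-04,
        9.14122764e-03,  6.61042293e-06]), 'eef_pos': array([0.1284511 , 0.55990165, 0.23036881]), 'eef_rot': array([ 0.70240301,  0.07905749,  0.70280937, -0.08024285]), 'wrist_force': array([-0.74831441,  0.28484231,  0.12759156]), 'torque': array([ 0.00702139, -0.02065873, -0.00080267]), 'opening': 1.0002890541921112}
scene {'vfov': 51.124122361366325, 'cx': 325.88876531429486, 'cy': 202.828894503541, 'world_to_cam': array([[ 0.3714515 ,  0.92820898, -0.02125732, -0.26863111],
       [-0.50695953,  0.22195023,  0.83290464,  0.17728582],
       [ 0.77782763, -0.29860708,  0.55300813, -1.77654403],
       [ 0.        ,  0.        ,  0.        ,  1.        ]])}
top {'vfov': 57.155911174034195, 'cx': 311.4142563959143, 'cy': 195.31407573830654, 'world_to_cam': array([[ 0.02126958, -0.99975665, -0.00585255,  0.06239322],
       [ 0.99721168,  0.02079589,  0.07166862, -0.56051757],
       [-0.07152947, -0.00736059,  0.99741133, -0.9352863 ],
       [ 0.        ,  0.        ,  0.        ,  1.        ]])}
0.0187
```

View pics/scene0.png

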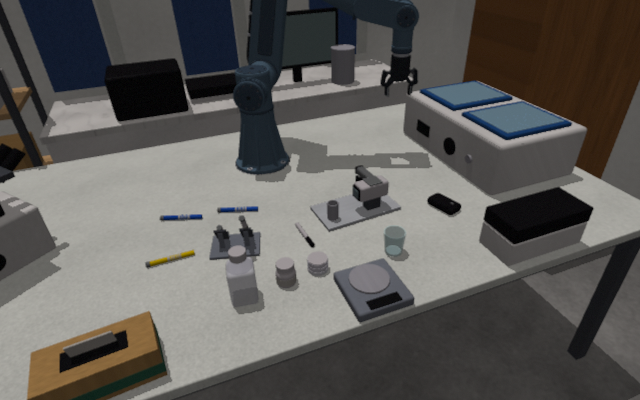

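View pics/top0.png

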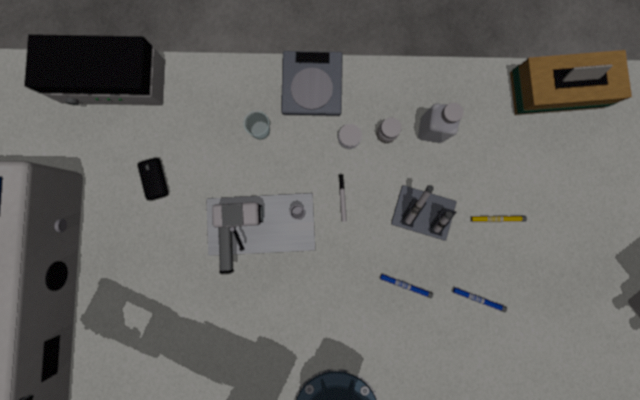

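The scene view shows the rest at about (237,240) and the station at about (357,203). In the top view the rest is at (424,212), the station at (262,222), the cup at (297,210) and the grip at (227,250). Next I'll zoom in and compute positions.

```bash
cat > h.py <<'E'
import numpy as np,cv2,json
from bench import ctrl
from scipy.spatial.transform import Rotation as R
INFO={n:ctrl.camera_info(n) for n in("scene","top")}
def f(n): return 200/np.tan(np.radians(INFO[n]["vfov"]/2))
def pix2w(n,u,v,d):
    i=INFO[n];F=f(n)
    u=np.asarray(u,float);v=np.asarray(v,float);d=np.asarray(d,float)
    c=np.stack([(u-i["cx"])/F*d,-(v-i["cy"])/F*d,-d],-1)
    M=i["world_to_cam"]; return (c-M[:3,3])@M[:3,:3]
def w2pix(n,p):
    i=INFO[n];M=i["world_to_cam"];c=np.asarray(p)@M[:3,:3].T+M[:3,3];F=f(n)
    return np.stack([i["cx"]+F*c[...,0]/-c[...,2],i["cy"]-F*c[...,1]/-c[...,2]],-1)
def cloud(n,d):
    v,u=np.mgrid[0:400,0:640]; return pix2w(n,u,v,d)
E
python3 - <<'E'
from h import *
for n in("scene","top"):
    M=INFO[n]["world_to_cam"]; print(n,-M[:3,:3].T@M[:3,3],f(n))
    d=np.load(f"pics/{n}0_d.npy"); C=cloud(n,d)
    np.save(f"pics/{n}0_C.npy",C)
    z=C[...,2]
    # table check
    pts=[(300,280),(480,180),(200,150),(350,100)] if n=="top" else [(150,180),(300,150),(450,250),(100,270)]
    for u,v in pts: print((u,v),C[v,u].round(4))
d=ctrl.camera_info("top"); print(d.keys())
a=cv2.imread("pics/top0.png"); 
cv2.imwrite("pics/t_rest.png",cv2.resize(a[170:250,370:480],None,fx=7,fy=7,interpolation=cv2.INTER_CUBIC))
cv2.imwrite("pics/t_stat.png",cv2.resize(a[180:285,195:325],None,fx=5.5,fy=5.5,interpolation=cv2.INTER_CUBIC))
a=cv2.imread("pics/scene0.png"); 
cv2.imwrite("pics/s_both.png",cv2.resize(a[150:310,195:415],None,fx=3.6,fy=3.6,interpolation=cv2.INTER_CUBIC))
E
```

```text
scene [ 1.57150519 -0.32049145  0.82907074] 418.14251793790726
(150, 180) [-0.0109 -0.4517  0.0087]
(300, 150) [-0.0251  0.1764  0.0049]
(450, 250) [0.8006 0.373  0.0039]
(100, 270) [ 4.694e-01 -6.135e-01 -6.000e-04]
top [0.49072705 0.06715024 0.97340183] 367.1619963463516
(300, 280) [ 0.3376  0.0995 -0.0022]
(480, 180) [ 6.108e-01 -3.732e-01 -6.000e-04]
(200, 150) [0.6761 0.3758 0.0012]
(350, 100) [ 8.212e-01 -2.460e-02  2.000e-04]
dict_keys(['vfov', 'cx', 'cy', 'world_to_cam'])
```

```bash
sleep 0
```

```text
(no output)
```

View pics/t_rest.png

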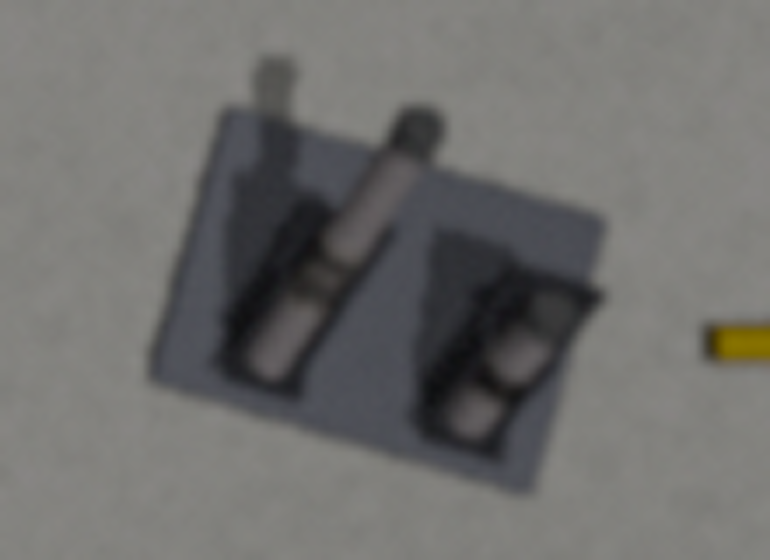

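View pics/t_stat.png

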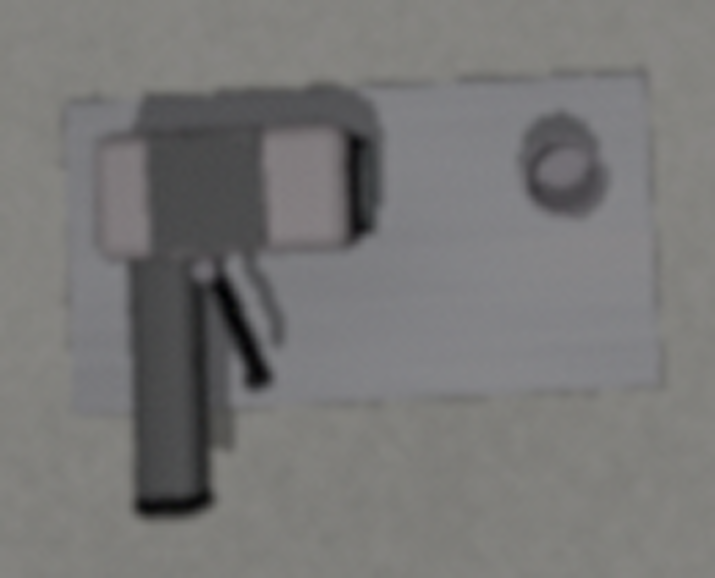

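View pics/s_both.png

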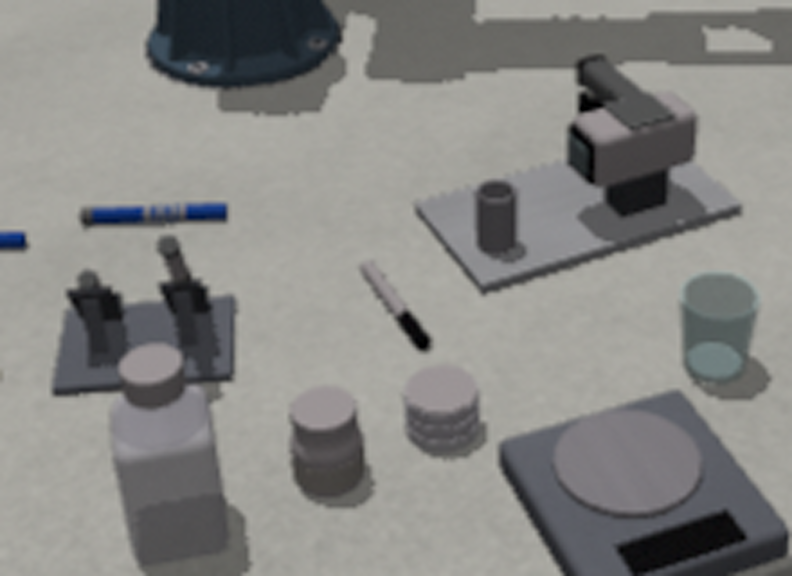

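The long tube is in the left lane of the rest: its foot is at about crop pixel (268,370) and its cap at about (417,128). The short tube is in the right lane. The cup mouth is at crop pixel (565,163), the grip runs from (165,260) to (172,505), and the trigger tip is at (258,380). Next step is fitting the poses.

Run:
```python
from h import *
ts={}
for q in("rest","station","long_tube","short_tube","cup_rim","trigger","trigger_tip"):
  for c in("top","scene"):
    try: r=ctrl.silhouettes(c,q)
    except Exception as e: print(q,c,e); continue
    print(q,c,[(round(x["p"],2),np.round(x["at"],1).tolist(),int(x["mask"].sum())) for x in r[:5]])
    for k,x in enumerate(r[:3]): ts[f"{q}_{c}_{k}"]=x["mask"]
np.savez_compressed("pics/masks0.npz",**ts)
for n in("top","scene"):
    C=np.load(f"pics/{n}0_C.npy")
    print(n)
    for v in range(60,400,40):
        print(v,[round(float(np.median(C[v-3:v+4,u-3:u+4,2]))*1000,1) for u in range(60,640,60)])
print(ctrl.get_obs()["time_s"])
```

```text
rest top [(0.56, [422.4, 212.0], 2058)]
rest scene [(0.98, [237.1, 242.4], 1152)]
station top [(0.74, [259.3, 224.9], 6375)]
station scene [(0.88, [359.5, 203.8], 2802)]
long_tube top [(0.87, [417.3, 202.3], 292), (0.8, [475.6, 298.1], 328), (0.73, [500.7, 220.0], 384), (0.69, [406.9, 283.9], 306)]
long_tube scene [(0.7, [358.6, 203.1], 2741), (0.68, [237.6, 206.4], 181), (0.62, [171.8, 258.1], 250), (0.48, [182.4, 219.5], 202)]
short_tube top [(0.54, [445.6, 220.7], 158)]
short_tube scene []
cup_rim top [(0.79, [259.0, 224.8], 6152)]
cup_rim scene [(0.77, [360.6, 202.7], 2742)]
trigger top []
trigger scene []
trigger_tip top [(0.41, [236.3, 235.7], 107)]
trigger_tip scene []
top
60 [132.2, 132.7, 0.4, -0.2, 31.2, 0.3, 0.4, -0.4, 90.1, 90.2]
100 [36.6, 51.5, -0.1, 0.3, 35.9, -0.2, 0.3, 0.1, 89.8, 85.0]
140 [-0.0, -0.1, -0.0, -0.2, -0.2, 38.5, 1.0, 0.5, -1.0, -0.2]
180 [97.0, 0.3, 0.3, -0.1, -0.2, -0.1, -0.4, -0.2, 0.2, 0.4]
220 [94.5, -0.2, 0.1, 115.3, 13.1, 0.0, 10.2, 13.3, -0.6, -0.7]
260 [82.7, -0.1, -0.2, -0.4, 0.1, -1.0, -0.6, -0.0, -0.7, -0.7]
300 [66.9, -0.4, -0.5, -0.2, -0.5, -0.9, -0.3, 14.1, -0.5, -0.4]
340 [58.6, -0.0, 0.0, -0.3, -0.4, -0.7, -0.4, -0.2, 0.2, 0.3]
380 [48.2, 0.4, 0.1, -0.2, -0.5, 9.3, -0.7, -0.4, -0.7, -0.8]
scene
60 [224.1, 187.2, 68.1, 97.2, 169.3, -74.3, -168.6, 225.2, 298.9, 250.9]
100 [-74.7, 144.2, 103.0, 305.9, 19.7, -44.3, 198.9, 217.3, 100.3, 32.7]
140 [10.1, -47.5, -86.7, 101.2, 2.8, 2.6, 29.8, 184.3, 191.7, -215.4]
180 [2.8, 1.9, 2.4, 2.3, 2.1, 112.6, 2.7, 41.6, 16.6, 1.3]
220 [1.8, 2.3, 2.9, 126.2, 1.9, 8.0, 2.7, 2.3, 133.5, 1.7]
260 [1.3, 1.5, 2.1, 147.4, 1.7, 2.3, 1.8, 1.8, 1.4, -746.5]
300 [1.8, 2.5, 1.6, 27.0, 1.4, 31.7, 1.7, -748.6, -747.8, -400.2]
340 [3.5, 93.0, 1.4, 0.8, 1.2, -747.0, -746.7, -748.8, -746.5, -748.0]
380 [91.0, 41.7, 0.9, -748.4, -747.6, -748.3, -748.3, -747.6, -747.8, -747.5]
0.8
```

```bash
cat > fit.py <<'E'
from h import *
from scipy.optimize import minimize
def fitrect(n,C,box,zr,size,cx0=None):
    # robust: maximise points inside / outline through soft rect fit using mask pixels area
    u0,u1,v0,v1=box
    P=C[v0:v1,u0:u1]; m=(P[...,2]>zr[0])&(P[...,2]<zr[1])
    m=cv2.morphologyEx(m.astype(np.uint8),cv2.MORPH_OPEN,np.ones((2,2)))
    k,l,s,c=cv2.connectedComponentsWithStats(m); i=1+np.argmax(s[1:,4])
    pts=P[l==i][:,:2].astype(np.float32)
    r=cv2.minAreaRect(pts*1000); return r,pts
if __name__=="__main__":
    for n in("top","scene"):
        C=np.load(f"pics/{n}0_C.npy"); off=0.0 if n=="top" else 0.002
        bx={"top":((375,470,175,250),(195,330,180,270)),"scene":((200,270,220,265),(300,410,180,230))}[n]
        for name,b,zr in(("rest",bx[0],(0.006+off,0.014+off)),("station",bx[1],(0.008+off,0.017+off))):
            r,pts=fitrect(n,C,b,zr,None); print(n,name,r,len(pts))
E
python3 fit.py
```

```text
top rest ((525.0238037109375, -123.57487487792969), (370.01458740234375, 115.31959533691406), 82.88387298583984) 887
top station ((478.83709716796875, 205.08908081054688), (150.72935485839844, 282.1839599609375), 4.1474151611328125) 4180
scene rest ((1013.6994018554688, -305.161376953125), (157.23828125, 1104.9007568359375), 80.32638549804688) 717
scene station ((951.5787353515625, -97.53457641601562), (303.6159973144531, 1282.1434326171875), 56.89641189575195) 1350
```

```bash
cat > edge.py <<'E'
from h import *
from scipy.optimize import differential_evolution,minimize
from scipy.ndimage import map_coordinates
def rectpts(x0,x1,y0,y1,z,n=60):
    t=np.linspace(0.03,0.97,n);o=np.ones(n)
    L=[(x0+(x1-x0)*t,y0*o,(0,-1)),(x0+(x1-x0)*t,y1*o,(0,1)),(x0*o,y0+(y1-y0)*t,(-1,0)),(x1*o,y0+(y1-y0)*t,(1,0))]
    P=np.concatenate([np.stack([a,b,z*o],-1) for a,b,_ in L]); N=np.concatenate([np.tile([nx,ny,0],(n,1)) for _,_,(nx,ny) in L]); return P,N
def fit(n,img,P,N,guess,rng,sign=+1,dd=0.004,edges=4):
    g=cv2.GaussianBlur(img.astype(np.float32).mean(2),(0,0),0.7)
    def sc(q):
        x,y,a=q; c,s=np.cos(a),np.sin(a);Rm=np.array([[c,-s,0],[s,c,0],[0,0,1]])
        A=P@Rm.T+[x,y,0]; n_=N@Rm.T
        o=w2pix(n,A+n_*dd/2);i=w2pix(n,A-n_*dd/2)
        d=sign*(map_coordinates(g,[o[:,1],o[:,0]],order=1)-map_coordinates(g,[i[:,1],i[:,0]],order=1))
        d=np.clip(d,-5,40)
        return -d.mean()
    b=[(g0-r,g0+r) for g0,r in zip(guess,rng)]
    r=differential_evolution(sc,b,seed=0,tol=1e-6,maxiter=150,popsize=20)
    return r.x,r.fun
if __name__=="__main__":
    it=cv2.imread("pics/top0.png"); is_=cv2.imread("pics/scene0.png")
    P,N=rectpts(-.055,.055,-.075,.075,.010)
    for n,im in(("top",it),("scene",is_)):
        q,f_=fit(n,im,P,N,(.51,-.2,-.27),(.04,.06,.2)); print(n,"rest",q.round(4),np.degrees(q[2]),f_)
    P,N=rectpts(-.055,.095,-.14,.14,.012)
    for n,im in(("top",it),("scene",is_)):
      for sg in(1,-1):
        q,f_=fit(n,im,P,N,(.46,.205,.07),(.03,.03,.1),sign=sg); print(n,"station",sg,q.round(4),np.degrees(q[2]),f_)
E
python3 edge.py
```

```text
top rest [ 0.5215 -0.2193 -0.2744] -15.722178051987992 -24.620354
scene rest [ 0.5302 -0.2242 -0.2662] -15.253845653906838 -23.77432
top station 1 [0.4668 0.1765 0.0853] 4.885722496806103 -6.194528102874756
top station -1 [0.4416 0.2076 0.0886] 5.076152570095027 -1.3269756
scene station 1 [0.4761 0.1991 0.0678] 3.8818910172062426 -17.22702407836914
scene station -1 [0.4613 0.2062 0.0703] 4.027344215806291 -7.455389499664307
```

```bash
cat > ov.py <<'E'
from h import *
def box(x0,x1,y0,y1,z0,z1):
    c=np.array([[x,y,z] for x in(x0,x1) for y in(y0,y1) for z in(z0,z1)]);e=[(0,1),(2,3),(4,5),(6,7),(0,2),(1,3),(4,6),(5,7),(0,4),(1,5),(2,6),(3,7)]
    return [np.array([c[a],c[b]]) for a,b in e]
def circ(x,y,z,r):
    t=np.linspace(0,2*np.pi,40); return [np.stack([x+r*np.cos(t),y+r*np.sin(t),z+0*t],-1)]
def T(pose,L):
    x,y,a=pose;c,s=np.cos(a),np.sin(a);Rm=np.array([[c,-s,0],[s,c,0],[0,0,1]]); return [l@Rm.T+[x,y,0] for l in L]
def draw(n,path,out,lines,crop,k,off=(0,0,0)):
    im=cv2.imread(path);u0,u1,v0,v1=crop
    im=cv2.resize(im[v0:v1,u0:u1],None,fx=k,fy=k,interpolation=cv2.INTER_CUBIC)
    im=cv2.convertScaleAbs(im,alpha=1.4,beta=20)
    for L,col in lines:
        for l in L:
            p=(w2pix(n,l+np.array(off))-[u0,v0]+.5)*k-.5
            cv2.polylines(im,[np.round(p).astype(int)],False,col,1,cv2.LINE_AA)
    cv2.imwrite(out,im)
def tube(s0,lane,length):
    a=np.radians(55);d=np.array([np.cos(a),0,np.sin(a)]);n=np.array([-np.sin(a),0,np.cos(a)]);y=np.array([0,1,0])
    o=np.array([-.035,lane,.024]);t=np.linspace(0,2*np.pi,30)
    L=[]
    for s,r in((0,.008),(length-.012,.0085),(length,.0085)):
        L.append(o+d*s+r*(np.cos(t)[:,None]*n+np.sin(t)[:,None]*y))
    for sg in(1,-1): L.append(np.array([o+sg*.008*y,o+d*length+sg*.008*y]))
    return L
def rest(): return box(-.055,.055,-.075,.075,0,.01)+tube(0,.038,.14)+tube(0,-.038,.072)
def station(cup=(.0,-.09)): return box(-.055,.095,-.14,.14,0,.012)+box(.018,.072,-.01,.1,.057,.116)+box(-.094,.018,.06,.09,.071,.099)+circ(*cup,.072,.019)+circ(*cup,.072,.016)+circ(*cup,.012,.019)
E
python3 - <<'E'
from ov import *
Y=(0,255,255)
ln=[(T((.5215,-.2193,-.2744),rest()),Y),(T((.4588,.2036,.0724),station((.045,-.09))),(0,255,0))]
draw("top","pics/top0.png","pics/ov_t1.png",ln[:1],(375,475,170,250),8)
draw("top","pics/top0.png","pics/ov_t2.png",ln[1:],(200,325,185,280),6)
draw("scene","pics/scene0.png","pics/ov_s.png",ln,(200,410,155,265),3.8)
E
```

```text
(no output)
```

View pics/ov_t1.png

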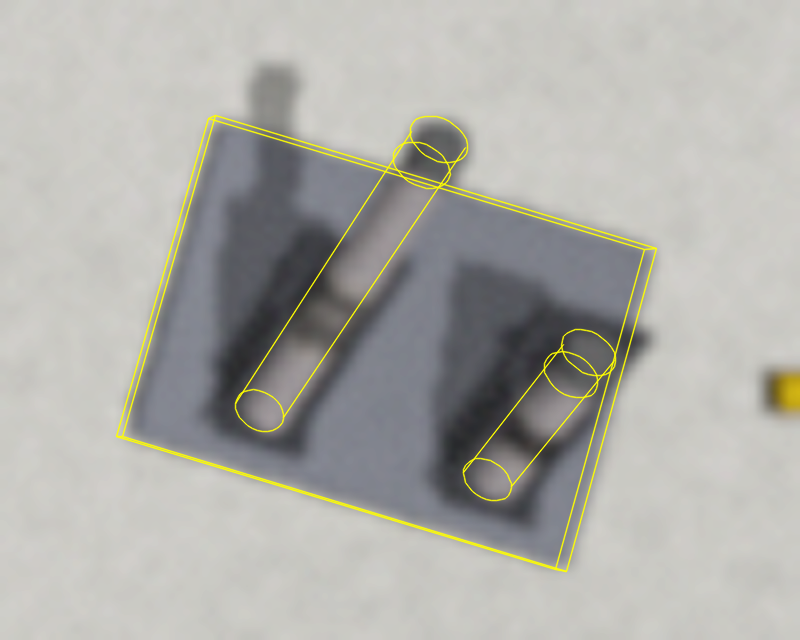

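View pics/ov_t2.png

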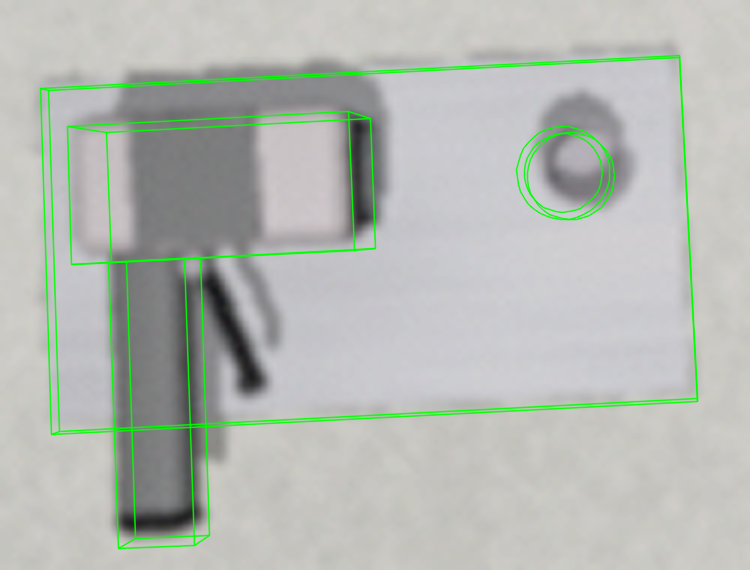

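View pics/ov_s.png

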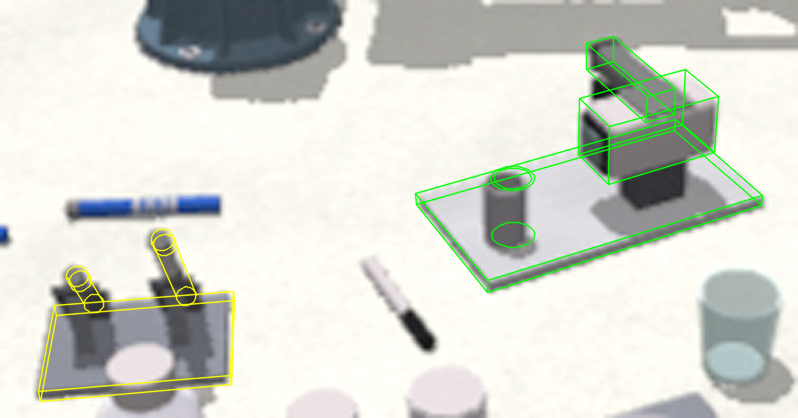

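The overlay matches the rest and station bases well, but the tube images sit about 1–2 px off the model near the feet. I'll measure the tube and cup directly from depth and masks.

Run:
```python
from ov import *
C=np.load("pics/top0_C.npy");m=np.load("pics/masks0.npz")
for k in m.files: print(k,m[k].sum())
M=m["long_tube_top_0"]; P=C[M]; v,u=np.nonzero(M)
# rows profile: per row mean col of mask, and max z
pose=(.5215,-.2193,-.2744)
c,s=np.cos(pose[2]),np.sin(pose[2])
Q=P-[pose[0],pose[1],0]; Q=np.stack([c*Q[:,0]+s*Q[:,1],-s*Q[:,0]+c*Q[:,1],Q[:,2]],-1)
for r in range(v.min(),v.max()+1,2):
    k=v==r; print(r,u[k].min(),u[k].max(),(Q[k]*1000).mean(0).round(1), "zmax",(Q[k][:,2].max()*1000).round(1))
im=cv2.imread("pics/top0.png")[...,::-1]
```

```text
rest_top_0 2058
rest_scene_0 1152
station_top_0 6375
station_scene_0 2802
long_tube_top_0 292
long_tube_top_1 328
long_tube_top_2 384
long_tube_scene_0 2741
long_tube_scene_1 181
long_tube_scene_2 250
short_tube_top_0 158
cup_rim_top_0 6152
cup_rim_scene_0 2742
trigger_tip_top_0 107
185 428 431 [ 50.2  37.9 135.3] zmax 136.6
187 426 433 [ 45.2  37.5 138.3] zmax 140.1
189 425 433 [ 40.2  37.9 140. ] zmax 143.7
191 424 432 [ 35.8  37.7 135.9] zmax 141.7
193 423 430 [ 31.6  37.7 128.6] zmax 131.7
195 422 428 [ 27.3  37.8 121.4] zmax 126.9
197 420 427 [ 22.6  38.6 116.4] zmax 121.7
199 419 425 [ 18.   39.  110.1] zmax 114.7
201 418 424 [ 13.6  38.4 104.3] zmax 108.4
203 416 423 [ 9.1 38.4 96.2] zmax 100.8
205 415 422 [ 4.5 37.8 90.2] zmax 94.7
207 413 421 [-0.4 38.4 83.9] zmax 90.2
209 412 419 [-5.4 38.9 77.5] zmax 83.0
211 411 418 [-10.1  38.2  71. ] zmax 76.2
213 410 417 [-14.7  37.3  63.2] zmax 69.2
215 408 415 [-20.1  38.6  54.7] zmax 62.8
217 407 414 [-25.   37.9  48.1] zmax 52.6
219 406 413 [-30.1  37.4  41.8] zmax 47.2
221 406 411 [-35.1  36.8  35.2] zmax 38.5
223 408 409 [-39.6  33.9  29.1] zmax 29.4
```

Run:
```python
from h import *
im=cv2.imread("pics/top0.png").mean(2).round().astype(int)
print("u",list(range(398,440)))
for v in range(182,226,3): print(v,im[v,398:440].tolist())
```

```text
u [398, 399, 400, 401, 402, 403, 404, 405, 406, 407, 408, 409, 410, 411, 412, 413, 414, 415, 416, 417, 418, 419, 420, 421, 422, 423, 424, 425, 426, 427, 428, 429, 430, 431, 432, 433, 434, 435, 436, 437, 438, 439]
182 [128, 128, 128, 128, 130, 133, 133, 121, 98, 84, 84, 84, 85, 97, 119, 129, 130, 130, 131, 129, 129, 129, 130, 130, 130, 128, 128, 129, 129, 129, 128, 129, 128, 128, 128, 127, 127, 128, 127, 128, 130, 131]
185 [128, 129, 126, 113, 96, 94, 98, 97, 89, 81, 82, 82, 86, 103, 124, 132, 131, 128, 128, 129, 131, 128, 128, 130, 130, 129, 130, 128, 118, 97, 85, 82, 84, 91, 106, 121, 129, 130, 131, 132, 132, 131]
188 [127, 125, 109, 80, 75, 81, 84, 82, 76, 60, 52, 52, 54, 59, 73, 87, 96, 107, 117, 122, 124, 126, 129, 131, 130, 129, 122, 97, 62, 44, 51, 56, 56, 55, 64, 92, 122, 130, 128, 127, 130, 131]
191 [127, 111, 80, 73, 82, 84, 84, 83, 76, 62, 52, 51, 51, 51, 63, 78, 81, 81, 79, 80, 82, 80, 80, 81, 82, 80, 69, 62, 57, 56, 53, 53, 54, 68, 95, 120, 129, 128, 130, 130, 132, 131]
194 [111, 81, 74, 81, 81, 73, 68, 66, 58, 52, 53, 51, 53, 61, 74, 81, 82, 81, 82, 82, 82, 80, 78, 74, 6
[... 1105 characters left out ...]
 26, 23]
215 [83, 83, 76, 59, 37, 23, 20, 17, 25, 36, 50, 66, 79, 87, 93, 95, 88, 72, 49, 44, 58, 73, 80, 81, 81, 81, 80, 80, 80, 81, 78, 74, 59, 50, 49, 52, 50, 46, 40, 28, 25, 33]
218 [85, 84, 77, 60, 37, 21, 27, 36, 52, 67, 79, 86, 93, 94, 91, 76, 51, 43, 58, 74, 80, 81, 81, 81, 81, 81, 81, 81, 80, 79, 74, 62, 52, 50, 51, 46, 36, 26, 24, 17, 22, 33]
221 [83, 74, 59, 44, 33, 32, 39, 53, 75, 88, 94, 95, 90, 75, 51, 43, 59, 75, 81, 83, 82, 82, 81, 79, 80, 79, 79, 79, 80, 81, 72, 58, 51, 43, 35, 26, 17, 17, 20, 25, 29, 41]
224 [82, 83, 80, 74, 61, 54, 48, 43, 41, 49, 56, 54, 43, 36, 39, 58, 76, 82, 81, 82, 81, 82, 82, 82, 81, 81, 80, 82, 82, 80, 75, 57, 35, 22, 21, 19, 21, 29, 34, 33, 24, 20]
```

Run:
```python
from fit import *
C=np.load("pics/top0_C.npy")
for name,b,zr in(("head",(200,275,190,235),(.108,.125)),("grip",(210,245,225,280),(.088,.11)),("cup",(280,320,190,230),(.055,.085)),("base",(195,330,180,270),(.007,.018))):
    u0,u1,v0,v1=b;P=C[v0:v1,u0:u1];m=(P[...,2]>zr[0])&(P[...,2]<zr[1]); 
    k,l,s,c=cv2.connectedComponentsWithStats(m.astype(np.uint8));i=1+np.argmax(s[1:,4]);p=P[l==i]
    print(name,cv2.minAreaRect((p[:,:2]*1000).astype(np.float32)),len(p),"z",np.median(p[:,2]).round(4),"mean",p.mean(0).round(4), "pix",(c[i]+[u0,v0]).round(1))
    if name=="cup":
        import cv2
        print(cv2.minEnclosingCircle((p[:,:2]*1000).astype(np.float32)), cv2.fitEllipse(max(cv2.findContours((l==i).astype(np.uint8),cv2.RETR_EXTERNAL,cv2.CHAIN_APPROX_NONE)[0],key=len)))
        print(np.where(l==i,1,0)[5:30,5:30])
im=cv2.imread("pics/top0.png").mean(2).round().astype(int)
for v in range(196,226): print(v,im[v,284:314].tolist())
```

```text
head ((503.3741455078125, 252.20901489257812), (54.120643615722656, 109.60443115234375), 4.145618915557861) 1003 z 0.114 mean [0.5035 0.2521 0.1139] pix [234.7 214.6]
grip ((421.6781921386719, 263.64776611328125), (114.91215515136719, 60.24798583984375), 6.139303684234619) 738 z 0.098 mean [0.4244 0.2718 0.0977] pix [226.6 247.9]
cup ((513.6283569335938, 108.33949279785156), (34.412601470947266, 34.51152801513672), 1.2123485803604126) 61 z 0.0717 mean [0.5143 0.1085 0.0706] pix [297.  211.8]
((514.3425903320312, 108.47272491455078), 18.675724029541016) ((16.978788375854492, 21.900300979614258), (14.31898021697998, 14.588345527648926), 103.23091125488281)
[[0 0 0 0 0 0 0 0 0 0 0 0 0 0 0 0 0 0 0 0 0 0 0 0 0]
 [0 0 0 0 0 0 0 0 0 0 0 0 0 0 0 0 0 0 0 0 0 0 0 0 0]
 [0 0 0 0 0 0 0 0 0 0 0 0 0 0 0 0 0 0 0 0 0 0 0 0 0]
 [0 0 0 0 0 0 0 0 0 0 0 0 0 0 0 0 0 0 0 0 0 0 0 0 0]
 [0 0 0 0 0 0 0 0 0 0 0 0 0 0 0 0 0 0 0 0 0 0 0 0 0]
 [0 0 0 0 0 0 0 0 0 0 0 0 0 0 0 0 0 0 0 0 0 0 0 0 0]
 [0 0 0 0 0 0 0 0 0 0 0 0 0 0 0 0 0 0 0 0 0 0 0 0 0]
 [0 0 0 0 0 0 0 0 0 0 0 0 0 0 0 0 0 0 0 0 0 0 0 0 0]
 [0 0 0 0 0 0
[... 4835 characters left out ...]
 132, 132, 132, 132, 133, 133, 133, 133, 132, 132, 132, 132, 132, 133, 130, 127]
222 [131, 130, 131, 130, 131, 130, 131, 132, 132, 131, 131, 132, 133, 132, 134, 134, 134, 133, 134, 133, 133, 133, 132, 134, 132, 134, 134, 132, 132, 127]
223 [131, 132, 132, 132, 132, 133, 133, 133, 132, 133, 134, 134, 134, 134, 133, 134, 134, 134, 133, 134, 134, 134, 135, 133, 134, 133, 133, 134, 134, 127]
224 [133, 133, 133, 133, 133, 133, 134, 134, 133, 134, 134, 133, 134, 134, 133, 134, 134, 134, 135, 134, 134, 134, 134, 134, 133, 133, 133, 134, 133, 128]
225 [133, 133, 133, 134, 133, 134, 134, 134, 133, 133, 134, 133, 134, 133, 133, 134, 134, 133, 134, 133, 134, 134, 133, 133, 134, 134, 134, 134, 133, 126]
```

```bash
cat >> h.py <<'E'
REST=(.5215,-.2193,-.2744); STA=(.4619,.2047,.0716)
def loc(p,pose):
    x,y,a=pose;c,s=np.cos(a),np.sin(a);q=np.asarray(p,float).copy();d=q[...,:2]-[x,y];q[...,0]=c*d[...,0]+s*d[...,1];q[...,1]=-s*d[...,0]+c*d[...,1];return q
def wor(p,pose):
    x,y,a=pose;c,s=np.cos(a),np.sin(a);p=np.asarray(p,float);q=p.copy();q[...,0]=x+c*p[...,0]-s*p[...,1];q[...,1]=y+s*p[...,0]+c*p[...,1];return q
def ray(n,u,v,z):
    a=pix2w(n,u,v,1.);M=INFO[n]["world_to_cam"];o=-M[:3,:3].T@M[:3,3];d=a-o;return o+d*(z-o[2])/d[2]
E
python3 - <<'E'
from ov import *
for u,v in((241.7,249.2),(239,249),(233.3,227.5)): print(loc(ray("top",u,v,.095),STA).round(4))
C=np.load("pics/top0_C.npy")
print((loc(C[225:256,232:246:1],STA)[::3,:,2]*1000).round(0).astype(int))
ln=[(T(STA,station((.045,-.1))),(0,255,0)),(T(STA,circ(-.035,.0685,.085,.003)),(0,0,255))]
draw("top","pics/top0.png","pics/ov_t3.png",ln,(200,325,185,280),6)
draw("scene","pics/scene0.png","pics/ov_s3.png",ln+[(T(REST,rest()),(0,255,255))],(200,410,155,265),3.8)
a=wor(np.array([-.035,.038,.024])+.1*np.array([np.cos(np.radians(55)),0,np.sin(np.radians(55))]),REST); print("tube s100",a)
o=ctrl.get_obs(); r=R.from_quat(np.roll(o["eef_rot"],-1)); print(r.as_matrix().round(3))
E
```

```text
[-0.0376  0.0346  0.095 ]
[-0.0368  0.041   0.095 ]
[0.0148 0.0528 0.095 ]
[[118 114 113 118 113 114 112 114 112 109 110 108 110 108]
 [ 92  93  95  80  13  12  14   9  12  12  11  11  16  14]
 [ 13  96  94  96  92  77  13  13  12  12  10  12  14  14]
 [ 12  12  95  95  93  91  80  11  12  10   9  12  14  12]
 [  9   9  11  94  95  95  91  84  15  16  13  10  12  12]
 [ 80  11   9   8  87  97  95  94  87  10  13  11  13  12]
 [ 82  13  13  10  10  12  95  95  96  90  78  10   8  15]
 [ 81  12  12   9  13  12  12  95  94  94  90  80   8  12]
 [ 85  14  11  11  13  14  10  95  97  96  94  95  80  14]
 [ 84  13  10  13   9  13   9   9  11  13  13  11   9  13]
 [ 84   1   1  -1   0  -2  -2  -1   0  -1  -1  -1   1   0]]
tube s100 [ 0.55331804 -0.1887799   0.1059152 ]
[[ 0.     0.224  0.975]
 [ 0.     0.975 -0.224]
 [-1.     0.     0.   ]]
```

View pics/ov_t3.png

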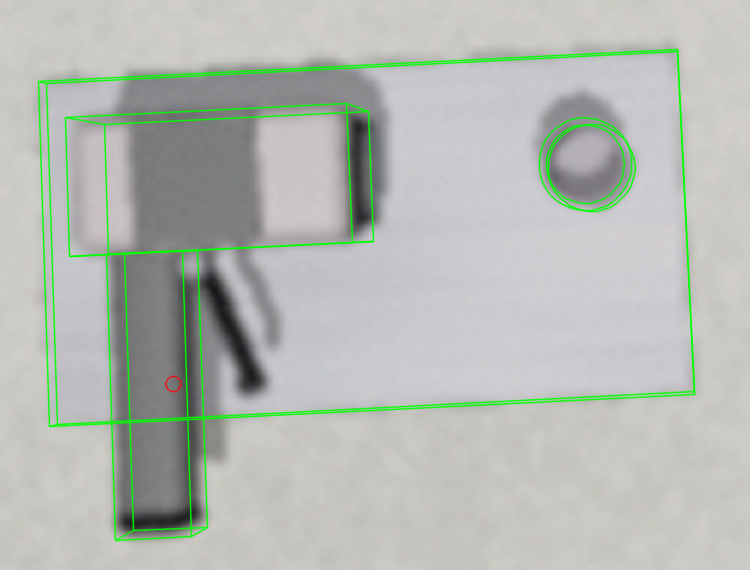

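View pics/ov_s3.png

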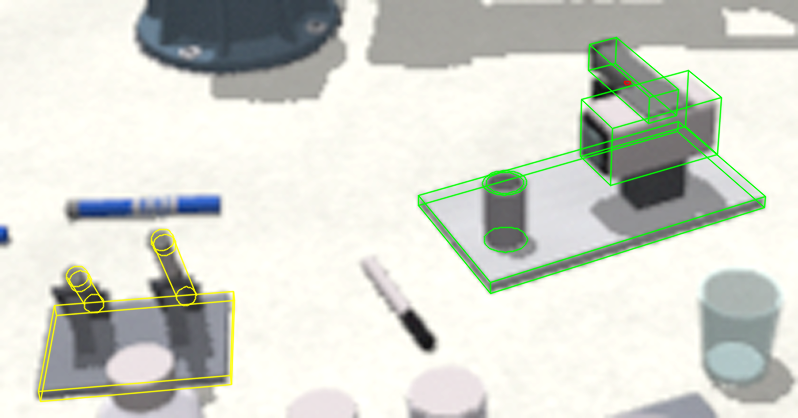

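The fitted wireframes (station with the cup at local (45,-100) mm, and the rest with both tubes) lie on the objects in both views. The tool's y axis is already within about 3° of the rest's y. I'll move above the long tube first.

Emit:
{"api": "apply_moves", "payload": {
  "deltas": [
    {"delta_pos": [0,-0.4,0.4],"roll": 0},
    {"delta_pos": [0,-1.2,1.1],"roll": 0},
    {"delta_pos": [0,-2.3,2.1],"roll": 0},
    {"delta_pos": [0,-3.4,3.1],"roll": 0},
    {"delta_pos": [0,-4.6,4.2],"roll": 0},
    {"delta_pos": [0,-5.8,5.3],"roll": 0},
    {"delta_pos": [0,-7,6.4],"roll": 0},
    {"delta_pos": [0,-8.2,7.5],"roll": 0},
    {"delta_pos": [0,-9.4,8.6],"roll": 0},
    {"delta_pos": [0,-10.6,9.7],"roll": 0},
    {"delta_pos": [0,-11.7,10.8],"roll": 0},
    {"delta_pos": [0,-12.7,11.7],"roll": 0}
  ],
  "hand": 1
}}

```text
time_s: 2.0
eef_pos: [0.3432, 0.1832, 0.2314]
eef_rot: [0.703, 0.08, 0.702, -0.08]
wrist_force: [0.4, 0.6, 0.6]
opening: 0.998
```

Emit:
{"api": "apply_moves", "payload": {
  "deltas": [
    {"delta_pos": [0,-1.0,0.9],"roll": 0},
    {"delta_pos": [0,-2.2,2.0],"roll": 0},
    {"delta_pos": [0,-3.4,3.1],"roll": 0},
    {"delta_pos": [0,-4.6,4.2],"roll": 0},
    {"delta_pos": [0,-5.8,5.3],"roll": 0},
    {"delta_pos": [0,-7,6.4],"roll": 0},
    {"delta_pos": [0,-8.2,7.5],"roll": 0.2},
    {"delta_pos": [0,-9.4,8.6],"roll": 0.3},
    {"delta_pos": [0,-10.6,9.7],"roll": 0.4},
    {"delta_pos": [0,-11.6,10.8],"roll": 0.47},
    {"delta_pos": [0,-12.4,11.5],"roll": 0.47},
    {"delta_pos": [0,-12.7,11.7],"roll": 0.47}
  ]
}}

```text
time_s: 3.2
eef_pos: [0.5567, -0.1923, 0.231]
eef_rot: [0.7, 0.098, 0.7, -0.098]
wrist_force: [0.4, -0.1, 0.2]
opening: 1.001
```

Run:
```python
from ov import *
for n in("scene","top"):
    im,d=ctrl.camera(n); cv2.imwrite(f"pics/{n}1.png",im[:,:,::-1]); np.save(f"pics/{n}1_d.npy",d)
o=ctrl.get_obs();p=o["eef_pos"];M=R.from_quat(np.roll(o["eef_rot"],-1)).as_matrix();print(p,M.round(4))
# finger wire: pads at +-42.5 with width 22 (z_tool), outer 57
L=[]
tip=p-M[:,0]*.013
for sg in(1,-1):
    q=[tip+sg*a*M[:,1]+b*M[:,2] for a,b in((.0425,.011),(.0425,-.011),(.057,-.011),(.057,.011),(.0425,.011))]; L.append(np.array(q))
L.append(np.array([p,p-M[:,0]*.05]))
for n,c,k in(("top",(360,470,150,250),7),("scene",(180,320,150,270),5)):
    draw(n,f"pics/{n}1.png",f"pics/ov1_{n}.png",[(L,(0,255,0)),(T(REST,tube(0,.038,.14)),(0,255,255))],c,k)
```

```text
[ 0.55605027 -0.19055477  0.23090225] [[-9.000e-04  2.732e-01  9.620e-01]
 [ 3.000e-04  9.620e-01 -2.732e-01]
 [-1.000e+00  1.000e-04 -9.000e-04]]
```

View pics/ov1_top.png

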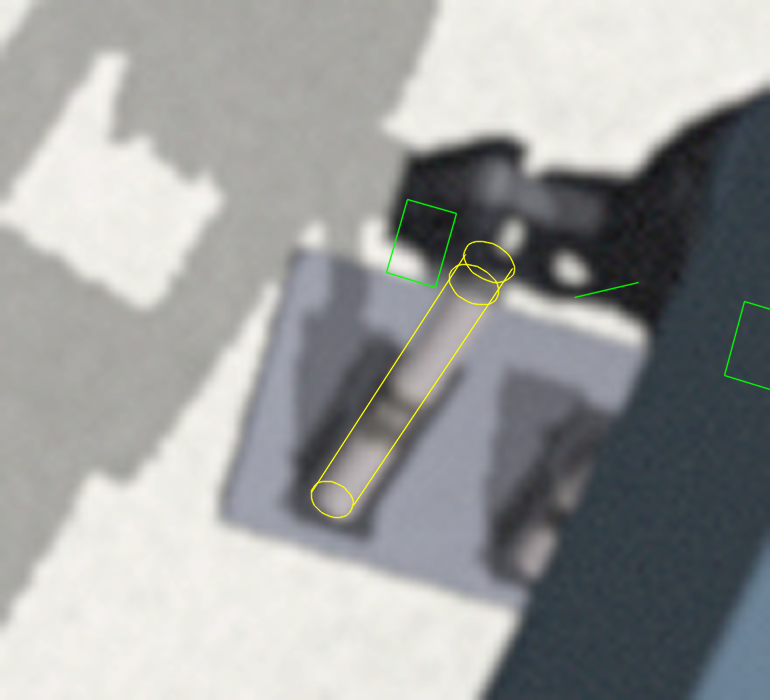

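View pics/ov1_scene.png

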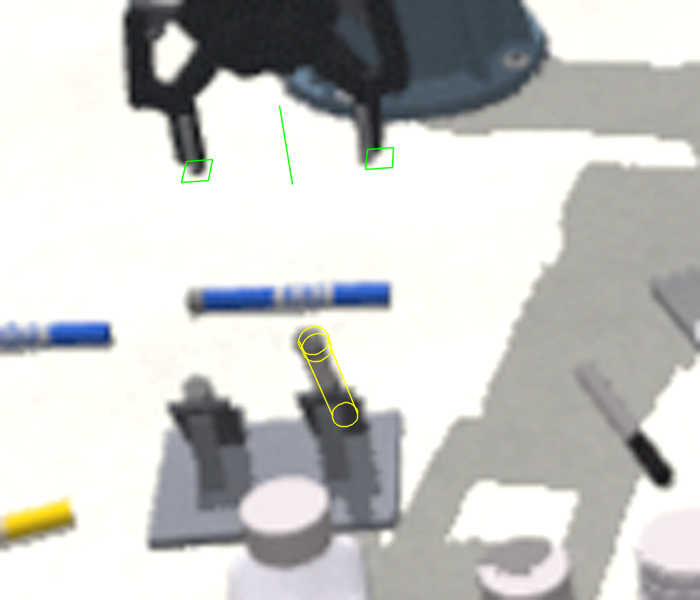

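The fingertips in the scene view (5x crop, (197,168) and (375,158)) match their modelled positions, and the tube cap at (313,343) matches the model too. Now I'll descend and straddle the tube.

Emit:
{"api": "apply_moves", "payload": {
  "deltas": [
    {"delta_pos": [0.3,0,0],"roll": 0},
    {"delta_pos": [0.9,0,0.05],"roll": 0},
    {"delta_pos": [1.6,0,0.05],"roll": 0},
    {"delta_pos": [2.3,0,0.05],"roll": 0},
    {"delta_pos": [3.0,0,0.05],"roll": 0},
    {"delta_pos": [3.7,0,0.05],"roll": 0},
    {"delta_pos": [4.3,0,0.05],"roll": 0},
    {"delta_pos": [4.8,0,0.05],"roll": 0},
    {"delta_pos": [5.2,0,0.05],"roll": 0},
    {"delta_pos": [5.4,0,0.05],"roll": 0},
    {"delta_pos": [5.48,0,0.05],"roll": 0},
    {"delta_pos": [5.48,0,0.05],"roll": 0}
  ]
}}

```text
time_s: 4.5
eef_pos: [0.5581, -0.1899, 0.0945]
eef_rot: [0.701, 0.097, 0.7, -0.097]
wrist_force: [0.1, 0.3, -0.1]
opening: 0.997
```

Run:
```python
from ov import *
for n in("scene",):
    im,d=ctrl.camera(n); cv2.imwrite(f"pics/{n}2.png",im[:,:,::-1]); cv2.imwrite("pics/s2z.png",cv2.resize(im[150:270,180:320,::-1],None,fx=5,fy=5,interpolation=cv2.INTER_CUBIC))
o=ctrl.get_obs();print(o["eef_pos"],o["wrist_force"])
```

```text
[ 0.55829004 -0.1899918   0.09479241] [ 0.32327234  0.71826986 -1.23757285]
```

View pics/s2z.png

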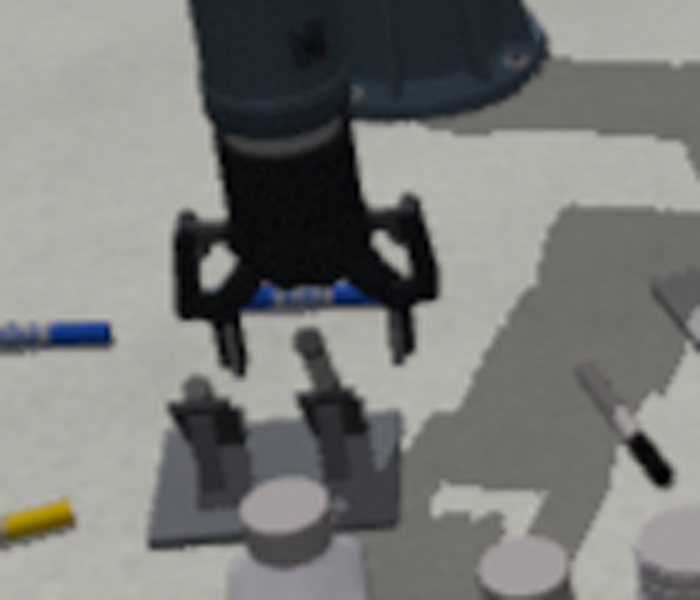

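The tube at (318,365) sits midway between the fingertips at (233,370) and (400,358). Closing now.

Emit:
{"api": "apply_moves", "payload": {
  "deltas": [
    {"delta_pos": [0,0,0],"roll": 0},
    {"delta_pos": [0,0,0],"roll": 0},
    {"delta_pos": [0,0,0],"roll": 0},
    {"delta_pos": [0,0,0],"roll": 0},
    {"delta_pos": [0,0,0],"roll": 0},
    {"delta_pos": [0,0,0],"roll": 0},
    {"delta_pos": [0,0,0],"roll": 0},
    {"delta_pos": [0,0,0],"roll": 0}
  ],
  "hand": -1
}}

```text
time_s: 5.35
eef_pos: [0.5579, -0.1901, 0.0945]
eef_rot: [0.7, 0.097, 0.7, -0.097]
wrist_force: [-1.9, -1.5, 1.8]
opening: 0.169
```

Gripped: opening 0.169, about 14–16 mm. I'll draw the tube out along its own axis (55°).

Emit:
{"api": "apply_moves", "payload": {
  "deltas": [
    {"delta_pos": [-0.1,0,0.07],"roll": 0},
    {"delta_pos": [-0.3,0,0.21],"roll": 0},
    {"delta_pos": [-0.6,0,0.42],"roll": 0},
    {"delta_pos": [-1.0,0,0.7],"roll": 0},
    {"delta_pos": [-1.4,0,0.98],"roll": 0},
    {"delta_pos": [-1.8,0,1.26],"roll": 0},
    {"delta_pos": [-2.2,0,1.54],"roll": 0},
    {"delta_pos": [-2.6,0,1.8],"roll": 0},
    {"delta_pos": [-3.1,0,1.8],"roll": 0},
    {"delta_pos": [-3.6,0,1.8],"roll": 0},
    {"delta_pos": [-4.0,0,1.8],"roll": 0},
    {"delta_pos": [-4.2,0,1.8],"roll": 0}
  ]
}}

```text
time_s: 6.55
eef_pos: [0.6016, -0.2022, 0.201]
eef_rot: [0.701, 0.097, 0.7, -0.097]
wrist_force: [-0.3, 0.7, 0.2]
opening: 0.167
```

Run:
```python
from ov import *
for n in("scene","top"):
    im,d=ctrl.camera(n); cv2.imwrite(f"pics/{n}3.png",im[:,:,::-1]); np.save(f"pics/{n}3_d.npy",d)
    u0,u1,v0,v1=(180,320,120,260) if n=="scene" else (360,500,150,270)
    cv2.imwrite(f"pics/{n}3z.png",cv2.resize(im[v0:v1,u0:u1,::-1],None,fx=4.2,fy=4.2,interpolation=cv2.INTER_CUBIC))
o=ctrl.get_obs();print(o["eef_pos"],o["wrist_force"],o["q"].round(2))
```

```text
[ 0.60153358 -0.20217715  0.20045988] [-0.18925878  0.11655221  0.29503906] [-0.51  0.34  1.48  0.    1.32 -1.81]
```

View pics/scene3z.png

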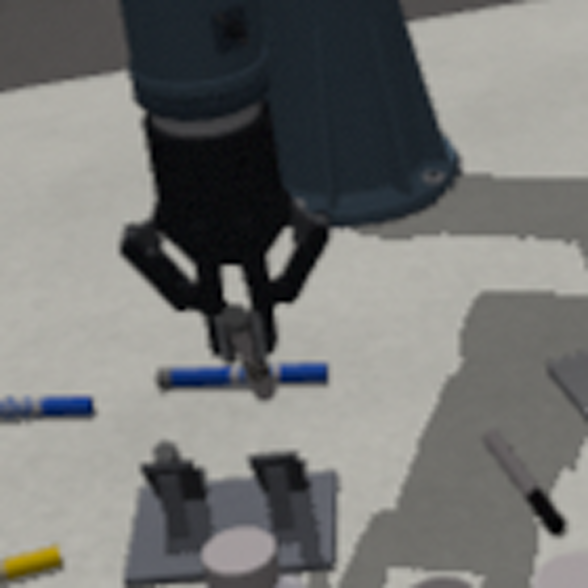

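View pics/top3z.png

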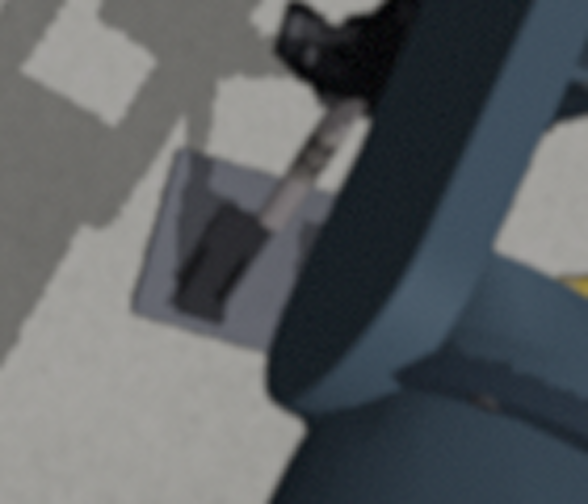

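The tube is out of the rest and held at its original slope (foot at about (262,385) in the scene crop). The short tube is untouched in its lane. I can't tilt the tool, so I'll enter the cup mouth tilted and pivot the tube upright against the cup's inner wall. First I move above the cup and align with the station's yaw.

Emit:
{"api": "apply_moves", "payload": {
  "deltas": [
    {"delta_pos": [0,0.4,-0.15],"roll": -0.1},
    {"delta_pos": [0,1.4,-0.5],"roll": -0.4},
    {"delta_pos": [0,2.6,-1.0],"roll": -0.8},
    {"delta_pos": [0,3.9,-1.5],"roll": -1.2},
    {"delta_pos": [0,5.2,-2.0],"roll": -1.6},
    {"delta_pos": [0,6.5,-2.5],"roll": -2.0},
    {"delta_pos": [0,7.8,-3.0],"roll": -2.4},
    {"delta_pos": [0,9.0,-3.5],"roll": -2.8},
    {"delta_pos": [0,10.2,-4.0],"roll": -3.1},
    {"delta_pos": [0,11.1,-4.4],"roll": -3.3},
    {"delta_pos": [0,11.6,-4.6],"roll": -3.33},
    {"delta_pos": [0,11.75,-4.65],"roll": -3.33}
  ]
}}

```text
time_s: 7.85
eef_pos: [0.5683, 0.1138, 0.1988]
eef_rot: [0.706, -0.027, 0.707, 0.027]
wrist_force: [-0.2, 0.2, -0.2]
opening: 0.169
```

```bash
cat > look.py <<'E'
import sys
from ov import *
tag=sys.argv[1]; s=float(sys.argv[2]) if len(sys.argv)>2 else .1085; phi=float(sys.argv[3]) if len(sys.argv)>3 else 35.
crop={"scene":(290,420,90,230),"top":(200,340,150,270)}
o=ctrl.get_obs();p=o["eef_pos"];M=R.from_quat(np.roll(o["eef_rot"],-1)).as_matrix()
G=p-M[:,0]*.0187; a=np.radians(phi); d=-M[:,0]*np.cos(a)+M[:,2]*np.sin(a); F=G-s*d
n_=np.cross(d,M[:,1]); t=np.linspace(0,2*np.pi,30)
L=[F+q*d+.008*(np.cos(t)[:,None]*n_+np.sin(t)[:,None]*M[:,1]) for q in(0,.04,.08,.128,.14)]
L+=[np.array([F+sg*.008*n_,F+.14*d+sg*.008*n_]) for sg in(1,-1)]
print("t",o["time_s"],"tcp",p.round(4),"wf",o["wrist_force"].round(2),"op",round(o["opening"],3),"foot",F.round(4),"foot-cup(local mm)",((loc(F,STA)-[.045,-.1,.017])*1000).round(1))
print(M.round(3).tolist())
for n in("scene","top"):
    im,dd=ctrl.camera(n); cv2.imwrite(f"pics/{n}{tag}.png",im[:,:,::-1]); np.save(f"pics/{n}{tag}_d.npy",dd)
    draw(n,f"pics/{n}{tag}.png",f"pics/{n}{tag}z.png",[(T(STA,station((.045,-.1))[-3:]),(0,255,0))]+([(L,(0,255,255))] if s>0 else []),crop[n],4.2 if n=="scene" else 4.6)
E
python3 look.py 4
```

```text
t 7.85 tcp [0.5683 0.1138 0.1988] wf [-0.17  0.21 -0.17] op 0.169 foot [0.5062 0.1091 0.1286] foot-cup(local mm) [ -7.7   1.5 111.6]
[[-0.001, -0.075, 0.997], [0.0, 0.997, 0.075], [-1.0, 0.0, -0.001]]
```

View pics/scene4z.png

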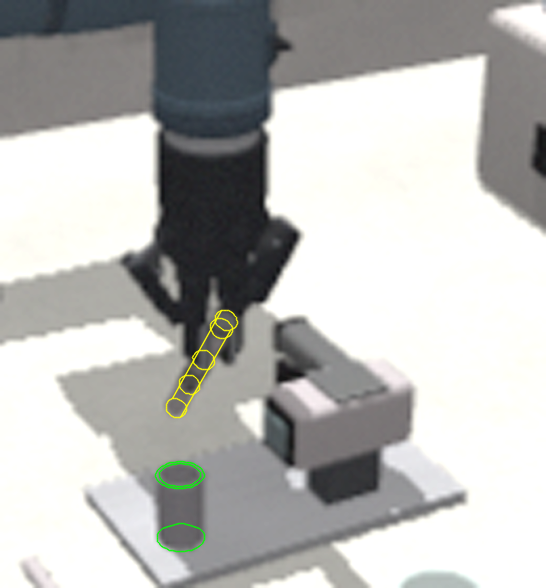

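View pics/top4z.png

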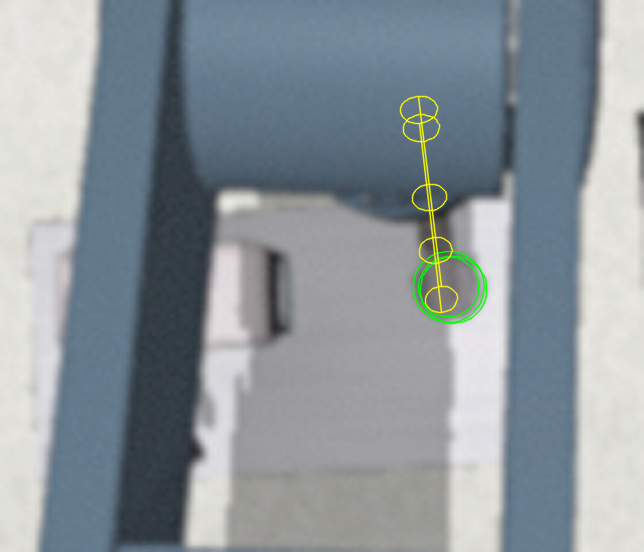

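Run:
```python
import cv2,numpy as np
a=cv2.imread("pics/scene4.png")[150:225,310:370]; b=cv2.imread("pics/top4.png")[185:225,280:310]
f=lambda x,k:cv2.convertScaleAbs(cv2.resize(x,None,fx=k,fy=k,interpolation=cv2.INTER_CUBIC),alpha=1.8,beta=20)
a=f(a,7);b=f(b,10); h=max(a.shape[0],b.shape[0]); 
pad=lambda x:cv2.copyMakeBorder(x,0,h-x.shape[0],0,0,cv2.BORDER_CONSTANT); cv2.imwrite("pics/raw4.png",np.hstack([pad(a),pad(b)]))
```

```text
(no output)
```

View pics/raw4.png

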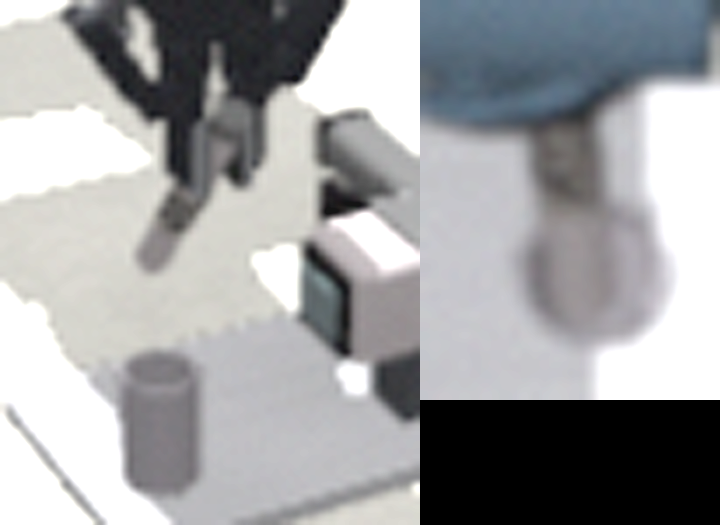

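The foot in the pictures (scene (331,188), top (296,215)) agrees with the predicted foot position within 1 px. The tube has not slipped.

Run:
```python
from h import *
o=ctrl.get_obs(); print(o["time_s"],o["eef_pos"].round(4),np.abs(o["dq"]).max())
```

```text
7.95 [0.5689 0.1123 0.199 ] 0.025219732088009726
```

Emit:
{"api": "apply_moves", "payload": {
  "deltas": [
    {"delta_pos": [0.2,0,0.03],"roll": 0},
    {"delta_pos": [0.6,0,0.03],"roll": 0},
    {"delta_pos": [1.0,0,0.03],"roll": 0},
    {"delta_pos": [1.4,0,0.03],"roll": 0},
    {"delta_pos": [1.8,0,0.03],"roll": 0},
    {"delta_pos": [2.1,0,0.03],"roll": 0},
    {"delta_pos": [2.35,0,0.03],"roll": 0},
    {"delta_pos": [2.55,0,0.03],"roll": 0},
    {"delta_pos": [2.7,0,0.03],"roll": 0},
    {"delta_pos": [2.79,0,0.03],"roll": 0},
    {"delta_pos": [2.79,0,0.03],"roll": 0}
  ]
}}

```text
time_s: 9.05
eef_pos: [0.5698, 0.1124, 0.1294]
eef_rot: [0.707, -0.026, 0.707, 0.026]
wrist_force: [-0.2, 0.1, -0.8]
opening: 0.169
```

```bash
python3 look.py 5;  python3 - <<'E'
import cv2,numpy as np
a=cv2.imread("pics/scene5.png")[150:225,310:370]; b=cv2.imread("pics/top5.png")[185:225,280:310]
f=lambda x,k:cv2.convertScaleAbs(cv2.resize(x,None,fx=k,fy=k,interpolation=cv2.INTER_CUBIC),alpha=1.8,beta=20)
a=f(a,7);b=f(b,10); h=max(a.shape[0],b.shape[0]); 
pad=lambda x:cv2.copyMakeBorder(x,0,h-x.shape[0],0,0,cv2.BORDER_CONSTANT); cv2.imwrite("pics/raw5.png",np.hstack([pad(a),pad(b)]))
E
```

```text
t 9.05 tcp [0.5698 0.1124 0.1294] wf [-0.17  0.07 -0.81] op 0.169 foot [0.5077 0.1078 0.0592] foot-cup(local mm) [-6.2  0.1 42.2]
[[-0.0, -0.074, 0.997], [-0.0, 0.997, 0.074], [-1.0, -0.0, -0.0]]
```

View pics/raw5.png

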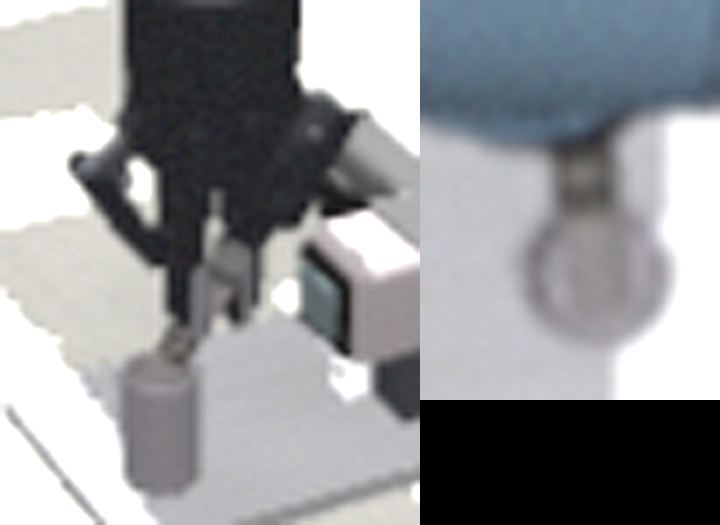

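The foot sits inside the mouth with no contact force. I'll pivot the first part (35° to about 20°) along an arc around the foot against the near cup wall.

Emit:
{"api": "apply_moves", "payload": {
  "deltas": [
    {"delta_pos": [0,0,-0.1],"roll": 0},
    {"delta_pos": [0,0,-0.2],"roll": 0},
    {"delta_pos": [-0.06,0,-0.29],"roll": 0},
    {"delta_pos": [-0.12,0,-0.38],"roll": 0},
    {"delta_pos": [-0.18,0,-0.48],"roll": 0},
    {"delta_pos": [-0.24,0,-0.58],"roll": 0},
    {"delta_pos": [-0.3,0,-0.69],"roll": 0},
    {"delta_pos": [-0.36,0,-0.81],"roll": 0},
    {"delta_pos": [-0.42,0,-0.93],"roll": 0},
    {"delta_pos": [-0.47,0,-1.04],"roll": 0},
    {"delta_pos": [-0.52,0,-1.16],"roll": 0},
    {"delta_pos": [-0.52,0,-1.16],"roll": 0}
  ]
}}

```text
time_s: 10.35
eef_pos: [0.5426, 0.11, 0.1442]
eef_rot: [0.708, -0.026, 0.705, 0.026]
wrist_force: [5.2, -1.0, 2.3]
opening: 0.165
```

```bash
cat > raw.py <<'E'
import cv2,numpy as np,sys
t=sys.argv[1]
a=cv2.imread(f"pics/scene{t}.png")[140:225,310:370]; b=cv2.imread(f"pics/top{t}.png")[185:225,280:310]
f=lambda x,k:cv2.convertScaleAbs(cv2.resize(x,None,fx=k,fy=k,interpolation=cv2.INTER_CUBIC),alpha=1.8,beta=20)
a=f(a,7);b=f(b,10); h=max(a.shape[0],b.shape[0]); 
pad=lambda x:cv2.copyMakeBorder(x,0,h-x.shape[0],0,0,cv2.BORDER_CONSTANT); cv2.imwrite(f"pics/raw{t}.png",np.hstack([pad(a),pad(b)]))
E
python3 look.py 6 .1085 20; python3 raw.py 6
```

```text
t 10.35 tcp [0.5426 0.11   0.1442] wf [ 5.24 -0.98  2.28] op 0.165 foot [0.506  0.1072 0.0607] foot-cup(local mm) [-8.  -0.4 43.7]
[[0.005, -0.074, 0.997], [-0.0, 0.997, 0.074], [-1.0, -0.001, 0.005]]
```

View pics/raw6.png

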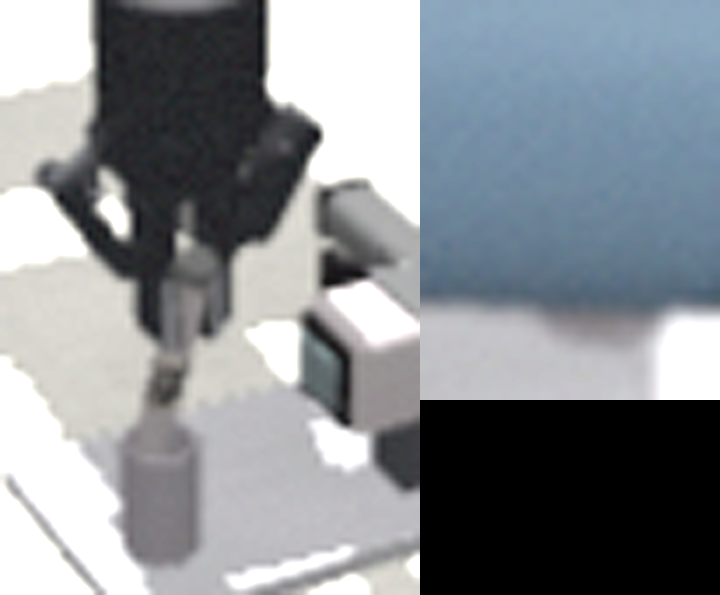

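View pics/scene6z.png

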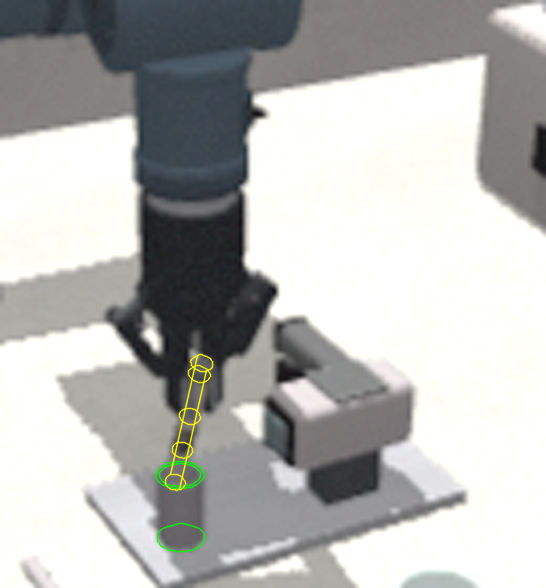

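The pivot works: the tube is now at about 20°, with about 5 N at the wrist. I'll continue toward upright.

Emit:
{"api": "apply_moves", "payload": {
  "deltas": [
    {"delta_pos": [-0.04,0,-0.12],"roll": 0},
    {"delta_pos": [-0.08,0,-0.24],"roll": 0},
    {"delta_pos": [-0.12,0,-0.35],"roll": 0},
    {"delta_pos": [-0.15,0,-0.47],"roll": 0},
    {"delta_pos": [-0.18,0,-0.59],"roll": 0},
    {"delta_pos": [-0.2,0,-0.71],"roll": 0},
    {"delta_pos": [-0.22,0,-0.83],"roll": 0},
    {"delta_pos": [-0.24,0,-0.96],"roll": 0},
    {"delta_pos": [-0.25,0,-1.08],"roll": 0},
    {"delta_pos": [-0.26,0,-1.2],"roll": 0},
    {"delta_pos": [-0.26,0,-1.3],"roll": 0},
    {"delta_pos": [-0.26,0,-1.3],"roll": 0}
  ]
}}

```text
time_s: 11.65
eef_pos: [0.5098, 0.108, 0.15]
eef_rot: [0.708, -0.026, 0.705, 0.026]
wrist_force: [4.1, -0.2, 2.3]
opening: 0.174
```

```bash
python3 look.py 7 .1085 2; python3 raw.py 7
```

```text
t 11.65 tcp [0.5098 0.108  0.15  ] wf [ 4.14 -0.15  2.29] op 0.174 foot [0.5064 0.1078 0.0603] foot-cup(local mm) [-7.6  0.1 43.3]
[[0.004, -0.073, 0.997], [0.0, 0.997, 0.073], [-1.0, 0.0, 0.004]]
```

View pics/raw7.png

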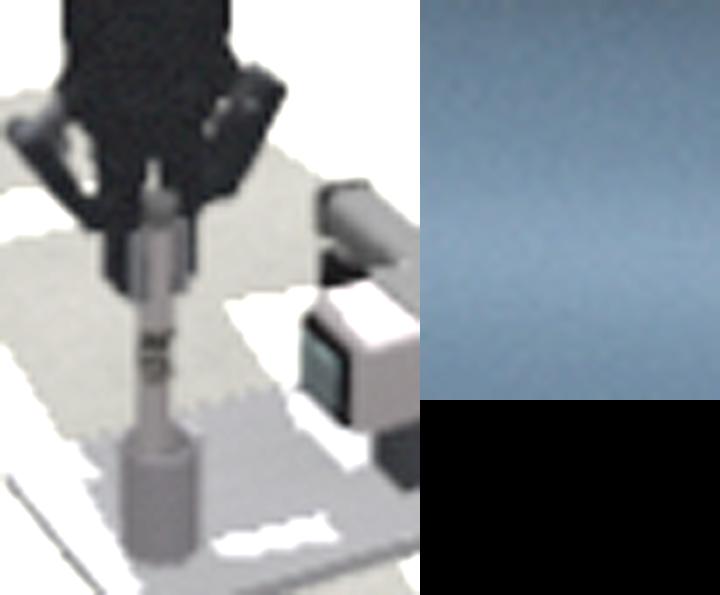

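View pics/scene7z.png

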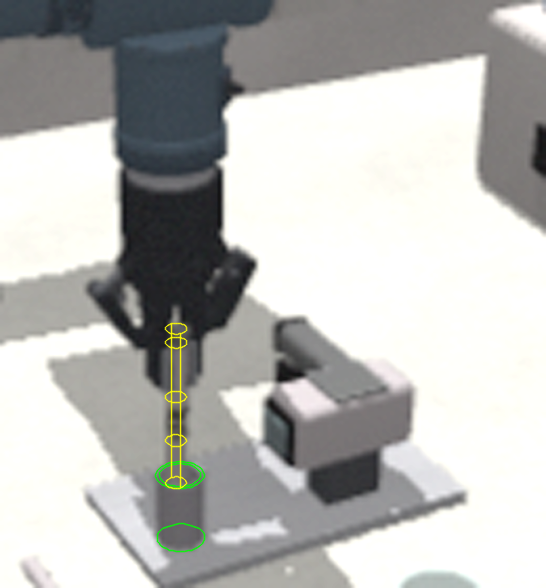

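The tube is nearly upright, tilted about 2° on the camera side. I'll push the last couple of degrees, move it to the cup centre, and lower it most of the way.

Emit:
{"api": "apply_moves", "payload": {
  "deltas": [
    {"delta_pos": [0,0,-0.06],"roll": 0},
    {"delta_pos": [0,0,-0.12],"roll": 0},
    {"delta_pos": [0,0,-0.12],"roll": 0},
    {"delta_pos": [0,0,0.0],"roll": 0},
    {"delta_pos": [0,0,0.1],"roll": 0},
    {"delta_pos": [0,0,0.16],"roll": 0},
    {"delta_pos": [0.2,0,0.16],"roll": 0},
    {"delta_pos": [0.5,0,0.16],"roll": 0},
    {"delta_pos": [0.8,0,0.16],"roll": 0},
    {"delta_pos": [1.1,0,0.16],"roll": 0},
    {"delta_pos": [1.35,0,0.16],"roll": 0},
    {"delta_pos": [1.45,0,0.16],"roll": 0}
  ]
}}

```text
time_s: 12.95
eef_pos: [0.5119, 0.1081, 0.1117]
eef_rot: [0.706, -0.026, 0.707, 0.026]
wrist_force: [-0.2, -0.4, -0.6]
opening: 0.168
```

```bash
python3 look.py 8 .1085 1; python3 raw.py 8
```

```text
t 12.95 tcp [0.5119 0.1081 0.1117] wf [-0.18 -0.42 -0.56] op 0.168 foot [0.5099 0.108  0.0219] foot-cup(local mm) [-4.1  0.1  4.9]
[[-0.002, -0.074, 0.997], [0.0, 0.997, 0.074], [-1.0, 0.0, -0.002]]
```

View pics/raw8.png

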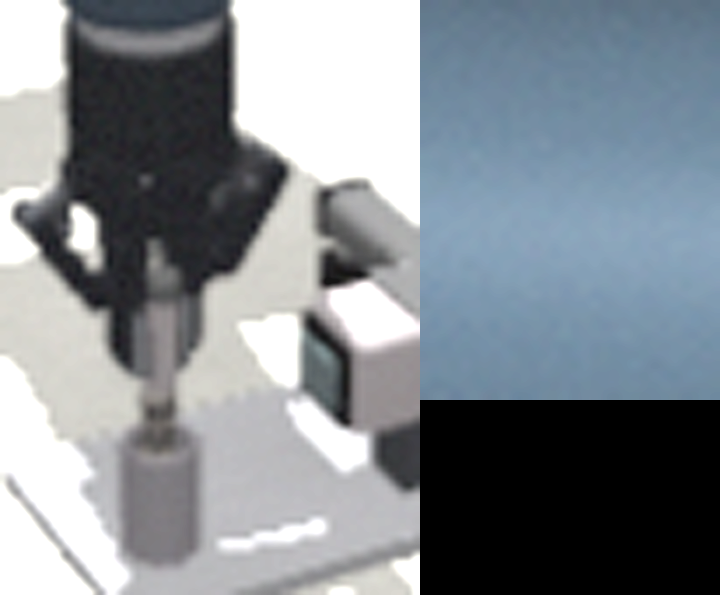

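View pics/scene8z.png

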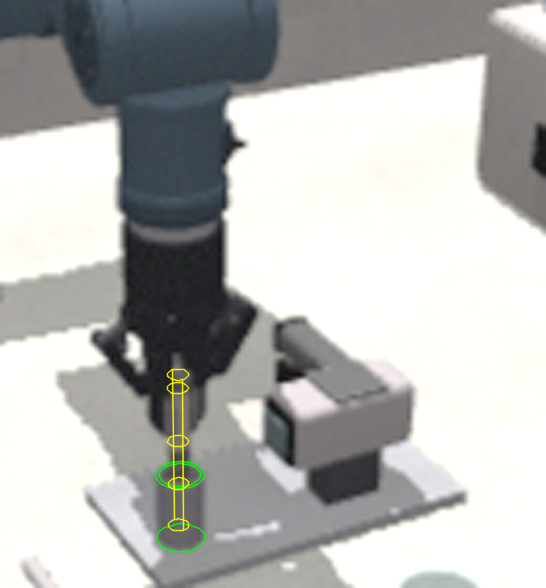

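Free in the cup with the foot about 5 mm above the floor. I'll centre it and creep down until the floor is felt.

Emit:
{"api": "apply_moves", "payload": {
  "deltas": [
    {"delta_pos": [0.0,0,0.08],"roll": 0},
    {"delta_pos": [0.04,0,0.1],"roll": 0},
    {"delta_pos": [0.08,0,0.1],"roll": 0},
    {"delta_pos": [0.12,0,0.1],"roll": 0},
    {"delta_pos": [0.15,0,0.1],"roll": 0},
    {"delta_pos": [0.15,0,0.1],"roll": 0}
  ]
}}

```text
time_s: 13.65
eef_pos: [0.5149, 0.1083, 0.1089]
eef_rot: [0.707, -0.026, 0.707, 0.026]
wrist_force: [0.6, -0.2, 0.2]
opening: 0.17
```

Emit:
{"api": "apply_moves", "payload": {
  "deltas": [
    {"delta_pos": [0.02,0,0],"roll": 0},
    {"delta_pos": [0.04,0,0],"roll": 0},
    {"delta_pos": [0.04,0,0],"roll": 0}
  ]
}}

```text
time_s: 13.95
eef_pos: [0.515, 0.1083, 0.108]
eef_rot: [0.707, -0.026, 0.707, 0.026]
wrist_force: [-0.0, -0.8, 0.5]
opening: 0.172
```

Emit:
{"api": "apply_moves", "payload": {
  "deltas": [
    {"delta_pos": [0.02,0,0],"roll": 0},
    {"delta_pos": [0.04,0,0],"roll": 0},
    {"delta_pos": [0.04,0,0],"roll": 0}
  ]
}}

```text
time_s: 14.25
eef_pos: [0.5149, 0.1083, 0.1069]
eef_rot: [0.707, -0.026, 0.707, 0.026]
wrist_force: [0.3, 0.3, -0.2]
opening: 0.168
```

Emit:
{"api": "apply_moves", "payload": {
  "deltas": [
    {"delta_pos": [0.02,0,0],"roll": 0},
    {"delta_pos": [0.04,0,0],"roll": 0},
    {"delta_pos": [0.04,0,0],"roll": 0}
  ]
}}

```text
time_s: 14.55
eef_pos: [0.515, 0.1083, 0.1059]
eef_rot: [0.707, -0.026, 0.707, 0.026]
wrist_force: [-0.1, 0.5, -0.5]
opening: 0.168
```

Emit:
{"api": "apply_moves", "payload": {
  "deltas": [
    {"delta_pos": [0.02,0,0],"roll": 0},
    {"delta_pos": [0.04,0,0],"roll": 0},
    {"delta_pos": [0.04,0,0],"roll": 0}
  ]
}}

```text
time_s: 14.85
eef_pos: [0.515, 0.1083, 0.1049]
eef_rot: [0.707, -0.026, 0.707, 0.026]
wrist_force: [0.5, -0.1, -0.3]
opening: 0.169
```

Emit:
{"api": "apply_moves", "payload": {
  "deltas": [
    {"delta_pos": [0.02,0,0],"roll": 0},
    {"delta_pos": [0.04,0,0],"roll": 0},
    {"delta_pos": [0.04,0,0],"roll": 0}
  ]
}}

```text
time_s: 15.15
eef_pos: [0.515, 0.1083, 0.1039]
eef_rot: [0.707, -0.026, 0.707, 0.026]
wrist_force: [1.5, 0.7, -0.1]
opening: 0.169
```

Emit:
{"api": "apply_moves", "payload": {
  "deltas": [
    {"delta_pos": [0.02,0,0],"roll": 0},
    {"delta_pos": [0.04,0,0],"roll": 0},
    {"delta_pos": [0.04,0,0],"roll": 0}
  ]
}}

```text
time_s: 15.45
eef_pos: [0.5153, 0.1083, 0.1036]
eef_rot: [0.707, -0.026, 0.706, 0.026]
wrist_force: [-1.5, -0.1, 5.0]
opening: 0.168
```

The floor is felt (Fz +5 N). I'll check the tilt before releasing.

```bash
python3 look.py 9 .1053 0; python3 raw.py 9
```

```text
t 15.45 tcp [0.5153 0.1083 0.1036] wf [-1.47 -0.11  5.01] op 0.168 foot [0.5154 0.1083 0.017 ] foot-cup(local mm) [ 1.5 -0.  -0. ]
[[0.001, -0.074, 0.997], [-0.0, 0.997, 0.074], [-1.0, -0.0, 0.001]]
```

View pics/raw9.png

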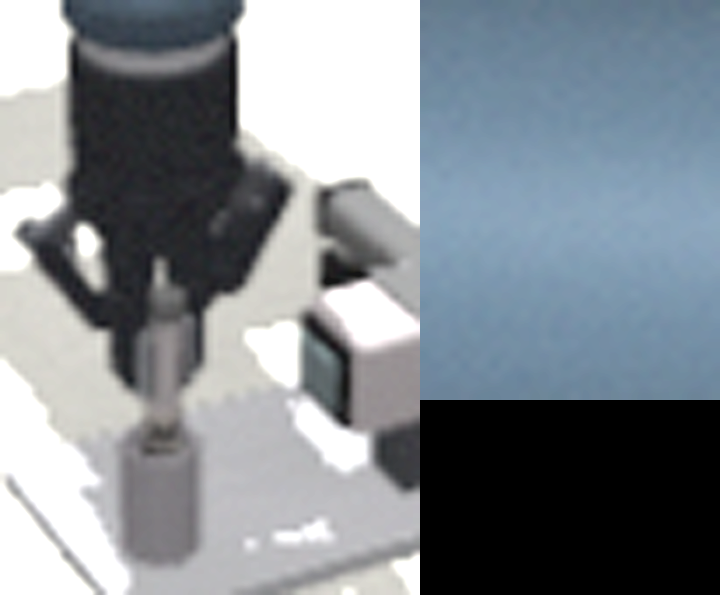

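It looks upright and stands centred in the cup mouth at (160,440). I'll release gently: a small opening first, then wide.

Emit:
{"api": "apply_moves", "payload": {
  "deltas": [
    {"delta_pos": [0,0,0],"roll": 0},
    {"delta_pos": [0,0,0],"roll": 0},
    {"delta_pos": [0,0,0],"roll": 0},
    {"delta_pos": [0,0,0],"roll": 0}
  ],
  "hand": -0.4
}}

```text
time_s: 15.95
eef_pos: [0.5148, 0.1083, 0.1027]
eef_rot: [0.706, -0.026, 0.707, 0.026]
wrist_force: [0.6, -0.4, -0.4]
opening: 0.298
```

Emit:
{"api": "apply_moves", "payload": {
  "deltas": [
    {"delta_pos": [0,0,0],"roll": 0},
    {"delta_pos": [0,0,0],"roll": 0},
    {"delta_pos": [0,0,0],"roll": 0},
    {"delta_pos": [0,0,0],"roll": 0}
  ],
  "hand": 0.2
}}

```text
time_s: 16.35
eef_pos: [0.515, 0.1083, 0.103]
eef_rot: [0.707, -0.026, 0.707, 0.026]
wrist_force: [-0.5, 1.1, -0.8]
opening: 0.602
```

```bash
python3 look.py 10 .1053 0; python3 raw.py 10
```

```text
t 16.35 tcp [0.515  0.1083 0.103 ] wf [-0.53  1.08 -0.78] op 0.602 foot [0.515  0.1083 0.0164] foot-cup(local mm) [ 1.1  0.1 -0.6]
[[0.0, -0.074, 0.997], [-0.0, 0.997, 0.074], [-1.0, -0.0, 0.0]]
```

View pics/raw10.png

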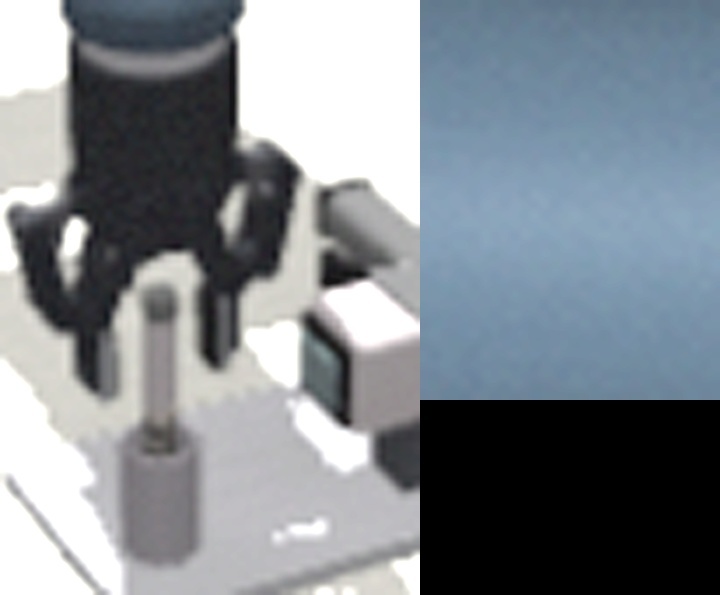

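The tube stands free and upright in the cup: cap at (160,300), foot in the cup at (160,440), and both fingers clear. I'll retract straight up and check it from above.

Emit:
{"api": "apply_moves", "payload": {
  "deltas": [
    {"delta_pos": [-0.2,0,0],"roll": 0},
    {"delta_pos": [-0.6,0,0],"roll": 0},
    {"delta_pos": [-1.1,0,0],"roll": 0},
    {"delta_pos": [-1.7,0,0],"roll": 0},
    {"delta_pos": [-2.4,0,0],"roll": 0},
    {"delta_pos": [-3.1,0,0],"roll": 0},
    {"delta_pos": [-3.8,0,0],"roll": 0},
    {"delta_pos": [-4.4,0,0],"roll": 0},
    {"delta_pos": [-4.9,0,0],"roll": 0},
    {"delta_pos": [-5.3,0,0],"roll": 0},
    {"delta_pos": [-5.5,0,0],"roll": 0},
    {"delta_pos": [-5.5,0,0],"roll": 0}
  ]
}}

```text
time_s: 17.65
eef_pos: [0.5153, 0.1083, 0.2413]
eef_rot: [0.707, -0.026, 0.706, 0.026]
wrist_force: [-0.4, -0.0, 0.1]
opening: 0.603
```

Emit:
{"api": "apply_moves", "payload": {
  "deltas": [
    {"delta_pos": [0,0.3,-0.15],"roll": 0},
    {"delta_pos": [0,1.0,-0.5],"roll": 0},
    {"delta_pos": [0,1.9,-0.9],"roll": 0},
    {"delta_pos": [0,2.9,-1.4],"roll": 0},
    {"delta_pos": [0,3.9,-1.9],"roll": 0},
    {"delta_pos": [0,4.8,-2.3],"roll": 0},
    {"delta_pos": [0,5.6,-2.7],"roll": 0},
    {"delta_pos": [0,6.1,-2.95],"roll": 0},
    {"delta_pos": [0,6.4,-3.1],"roll": 0},
    {"delta_pos": [0,6.48,-3.12],"roll": 0},
    {"delta_pos": [0,6.48,-3.12],"roll": 0}
  ],
  "hand": 1
}}

```text
time_s: 18.75
eef_pos: [0.4254, 0.2639, 0.2403]
eef_rot: [0.707, -0.026, 0.707, 0.026]
wrist_force: [0.3, -0.6, 0.2]
opening: 1.0
```

```bash
cat > look2.py <<'E'
import sys
from ov import *
tag=sys.argv[1]
o=ctrl.get_obs();p=o["eef_pos"];M=R.from_quat(np.roll(o["eef_rot"],-1)).as_matrix()
print("t",o["time_s"],p.round(4),"wf",o["wrist_force"].round(2),"op",round(o["opening"],3),"local",(loc(p,STA)*1000).round(1),"yaw",np.degrees(np.arctan2(M[1,2],M[0,2])).round(2))
for n in("scene","top"):
    im,dd=ctrl.camera(n); cv2.imwrite(f"pics/{n}{tag}.png",im[:,:,::-1]); np.save(f"pics/{n}{tag}_d.npy",dd)
g=T(STA,station((.045,-.1))); sq=T(STA,circ(-.032,.0685,.085,.003))
draw("scene",f"pics/scene{tag}.png",f"pics/scene{tag}z.png",[] if len(sys.argv)>2 else [(g[24:],(0,255,0)),(sq,(0,0,255))],(310,410,100,230),6 if 0 else 4.5)
draw("top",f"pics/top{tag}.png",f"pics/top{tag}z.png",[(g[24:],(0,255,0)),(sq,(0,0,255))],(200,325,185,280),6)
E
python3 look2.py 11
```

```text
t 18.75 [0.4254 0.2639 0.2403] wf [ 0.25 -0.63  0.22] op 1.0 local [-32.2  61.7 240.3] yaw 4.23
```

View pics/scene11z.png

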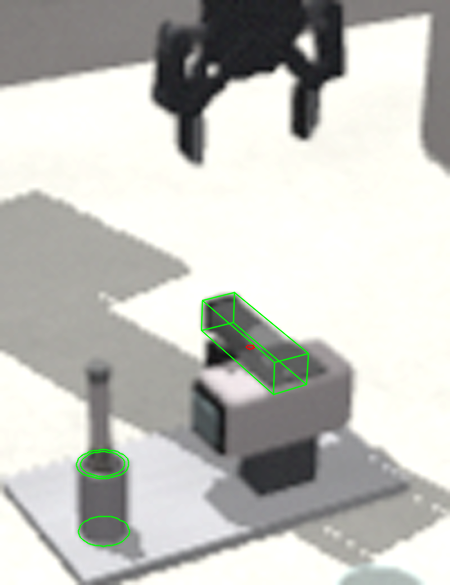

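View pics/top11z.png

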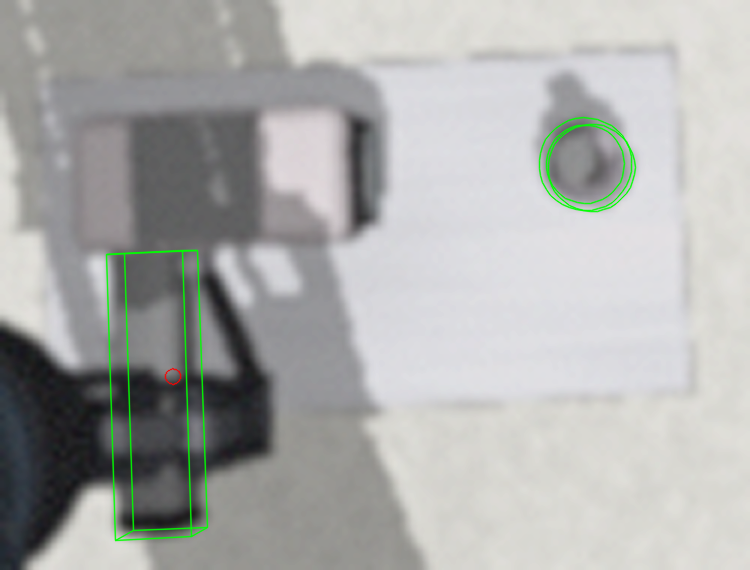

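```bash
cat > tilt.py <<'E'
import sys
from h import *
tag=sys.argv[1]
d=np.load(f"pics/top{tag}_d.npy");C=cloud("top",d);P=C[195:230,280:320].reshape(-1,3)
cap=P[(P[:,2]>.148)&(P[:,2]<.17)]; print("cap n",len(cap),"local",(loc(cap.mean(0),STA)*1000-[45,-100,0]).round(1),"med z",np.median(cap[:,2]).round(4))
d=np.load(f"pics/scene{tag}_d.npy");C=cloud("scene",d);L=loc(C[160:230,310:350].reshape(-1,3),STA)*1000-[45,-100,2]
m=(np.abs(L[:,0])<25)&(np.abs(L[:,1])<25)
for z0 in range(20,165,15):
    q=L[m&(L[:,2]>z0)&(L[:,2]<z0+15)]
    if len(q)>3: print(z0,len(q),q.mean(0).round(1),"ymid",((q[:,1].min()+q[:,1].max())/2).round(1))
for n in("top","scene"):
    for z in(.017,.072,.157): print(n,z,w2pix(n,wor([.045,-.1,z],STA)).round(2))
E
python3 tilt.py 11
```

```text
cap n 44 local [ -0.4  -0.3 156.3] med z 0.1566
20 37 [12.9 -7.5 27.7] ymid -5.7
35 45 [12.3 -7.9 42.8] ymid -5.2
50 46 [ 8.3 -5.9 58.4] ymid -3.3
65 55 [ 6.5 -4.3 70.7] ymid -1.7
80 23 [ 6.  -5.6 87.7] ymid -4.3
95 17 [  5.3  -7.5 101.7] ymid -6.3
110 22 [  6.7  -6.9 117.1] ymid -7.0
125 20 [  7.2  -7.2 133.4] ymid -6.2
140 18 [  7.9  -8.2 147.7] ymid -7.4
155 13 [  5.5  -6.3 157.3] ymid -6.2
top 0.017 [298.   212.42]
top 0.072 [297.05 211.86]
top 0.157 [295.34 210.84]
scene 0.017 [332.56 216.3 ]
scene 0.072 [332.35 202.61]
scene 0.157 [332.01 180.21]
```

The tube stands right down (cap top z 0.1566 versus 0.157 nominal), within 0.5 mm of the cup axis, so it is upright. Now I descend over grip and trigger with the jaws open.

Emit:
{"api": "apply_moves", "payload": {
  "deltas": [
    {"delta_pos": [0.3,0,0],"roll": 0},
    {"delta_pos": [0.9,0,0],"roll": 0},
    {"delta_pos": [1.7,0,0],"roll": 0},
    {"delta_pos": [2.6,0,0],"roll": 0},
    {"delta_pos": [3.5,0,0],"roll": 0},
    {"delta_pos": [4.4,0,0],"roll": 0},
    {"delta_pos": [5.1,0,0],"roll": 0},
    {"delta_pos": [5.7,0,0],"roll": 0},
    {"delta_pos": [6.3,0,0],"roll": 0},
    {"delta_pos": [6.8,0,0],"roll": 0},
    {"delta_pos": [7.1,0,0],"roll": 0},
    {"delta_pos": [7.1,0,0],"roll": 0}
  ]
}}

```text
time_s: 20.05
eef_pos: [0.4246, 0.2636, 0.0619]
eef_rot: [0.706, -0.026, 0.707, 0.026]
wrist_force: [0.9, -0.0, -1.6]
opening: 0.998
```

```bash
python3 look2.py 12 x
```

```text
t 20.05 [0.4246 0.2636 0.0619] wf [ 0.88 -0.   -1.64] op 0.998 local [-33.   61.4  61.9] yaw 4.2
```

View pics/scene12z.png

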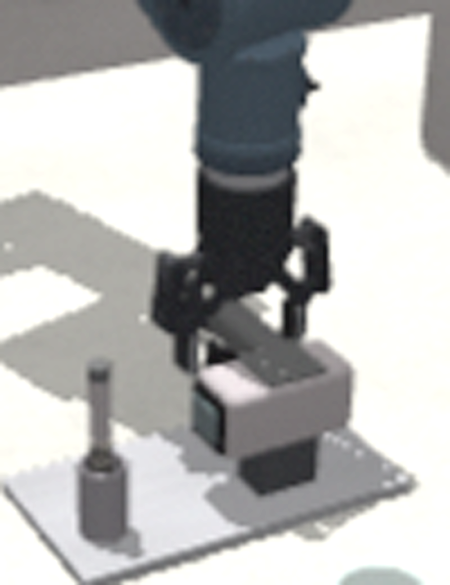

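View pics/top12z.png

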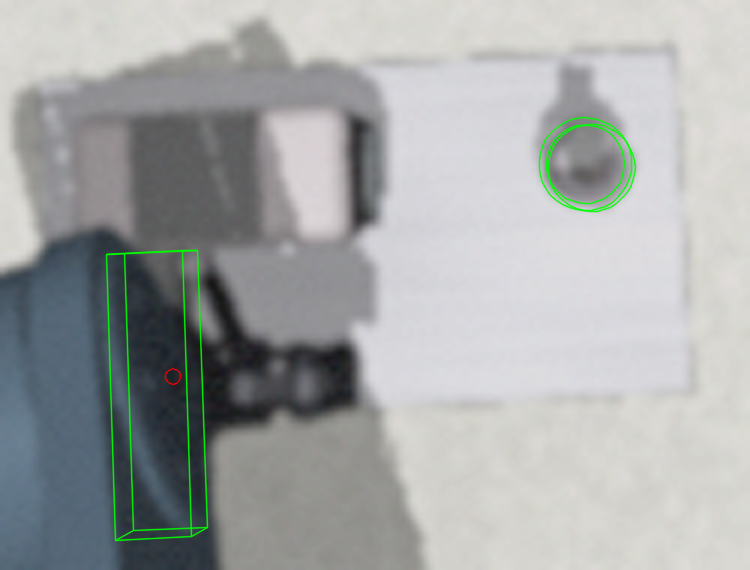

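The fingers straddle grip and trigger with no contact force. I'll shift +7 mm to the squeeze point's y and close in stages.

Emit:
{"api": "apply_moves", "payload": {
  "deltas": [
    {"delta_pos": [0,0.1,0],"roll": 0},
    {"delta_pos": [0,0.2,0],"roll": 0},
    {"delta_pos": [0,0.28,0.02],"roll": 0},
    {"delta_pos": [0,0.28,0.02],"roll": 0},
    {"delta_pos": [0,0.28,0.02],"roll": 0}
  ]
}}

```text
time_s: 20.65
eef_pos: [0.4253, 0.2713, 0.0632]
eef_rot: [0.707, -0.026, 0.707, 0.026]
wrist_force: [0.6, 0.8, -0.0]
opening: 1.0
```

Emit:
{"api": "apply_moves", "payload": {
  "deltas": [
    {"delta_pos": [0,0,0],"roll": 0},
    {"delta_pos": [0,0,0],"roll": 0},
    {"delta_pos": [0,0,0],"roll": 0},
    {"delta_pos": [0,0,0],"roll": 0},
    {"delta_pos": [0,0,0],"roll": 0}
  ],
  "hand": 0.2
}}

```text
time_s: 21.15
eef_pos: [0.4249, 0.2705, 0.063]
eef_rot: [0.706, -0.026, 0.707, 0.026]
wrist_force: [-1.7, -5.3, 3.1]
opening: 0.603
```

```bash
python3 look2.py 13 x
```

```text
t 21.15 [0.4249 0.2705 0.063 ] wf [-1.65 -5.33  3.14] op 0.603 local [-32.2  68.3  63. ] yaw 4.22
```

The trigger pushes back with about 5 N, as expected for partial travel. Squeeze fully now and hold for about a second.

Emit:
{"api": "apply_moves", "payload": {
  "deltas": [
    {"delta_pos": [0,0,0],"roll": 0},
    {"delta_pos": [0,0,0],"roll": 0},
    {"delta_pos": [0,0,0],"roll": 0},
    {"delta_pos": [0,0,0],"roll": 0},
    {"delta_pos": [0,0,0],"roll": 0}
  ],
  "hand": -1
}}

```text
time_s: 21.75
eef_pos: [0.4247, 0.2726, 0.0636]
eef_rot: [0.706, -0.025, 0.707, 0.027]
wrist_force: [-5.4, 6.7, 7.1]
opening: 0.463
```

```bash
python3 look2.py 14 x
```

```text
t 21.75 [0.4247 0.2726 0.0636] wf [-5.42  6.73  7.07] op 0.463 local [-32.2  70.4  63.6] yaw 4.16
```

View pics/top14z.png

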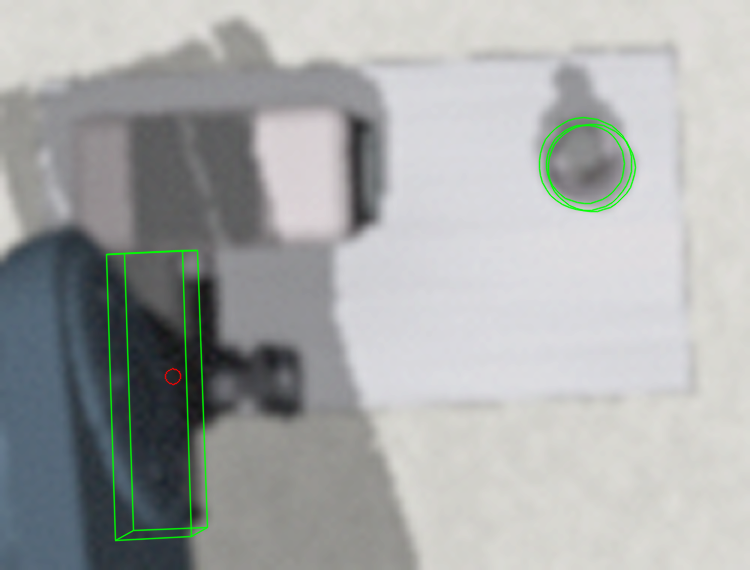

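View pics/scene14z.png

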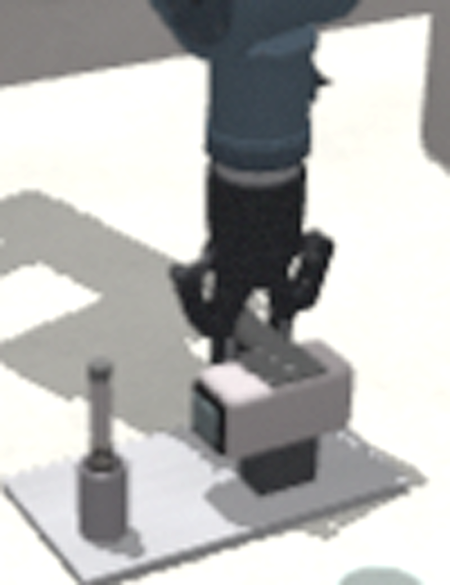

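The trigger blade lies parallel along the grip ((205,300) in the top crop) with opening 0.463, so it's fully in. I'll hold for the rest of the second, then open in one go.

Emit:
{"api": "apply_moves", "payload": {
  "deltas": [
    {"delta_pos": [0,0,0],"roll": 0},
    {"delta_pos": [0,0,0],"roll": 0},
    {"delta_pos": [0,0,0],"roll": 0},
    {"delta_pos": [0,0,0],"roll": 0},
    {"delta_pos": [0,0,0],"roll": 0},
    {"delta_pos": [0,0,0],"roll": 0},
    {"delta_pos": [0,0,0],"roll": 0}
  ]
}}

```text
time_s: 22.55
eef_pos: [0.4247, 0.2726, 0.0636]
eef_rot: [0.706, -0.025, 0.707, 0.027]
wrist_force: [-5.3, 5.2, 7.1]
opening: 0.464
```

Emit:
{"api": "apply_moves", "payload": {
  "deltas": [
    {"delta_pos": [0,0,0],"roll": 0},
    {"delta_pos": [0,0,0],"roll": 0},
    {"delta_pos": [0,0,0],"roll": 0},
    {"delta_pos": [0,0,0],"roll": 0},
    {"delta_pos": [0,0,0],"roll": 0},
    {"delta_pos": [0,-0.15,0],"roll": 0},
    {"delta_pos": [0,-0.28,0],"roll": 0},
    {"delta_pos": [0,-0.28,0],"roll": 0}
  ],
  "hand": 1
}}

```text
time_s: 23.35
eef_pos: [0.4258, 0.2637, 0.063]
eef_rot: [0.707, -0.026, 0.707, 0.026]
wrist_force: [0.5, 0.1, 0.0]
opening: 1.005
```

```bash
python3 look2.py 15 x
```

```text
t 23.35 [0.4258 0.2637 0.063 ] wf [0.5  0.14 0.03] op 1.005 local [-31.8  61.5  63. ] yaw 4.2
```

View pics/top15z.png

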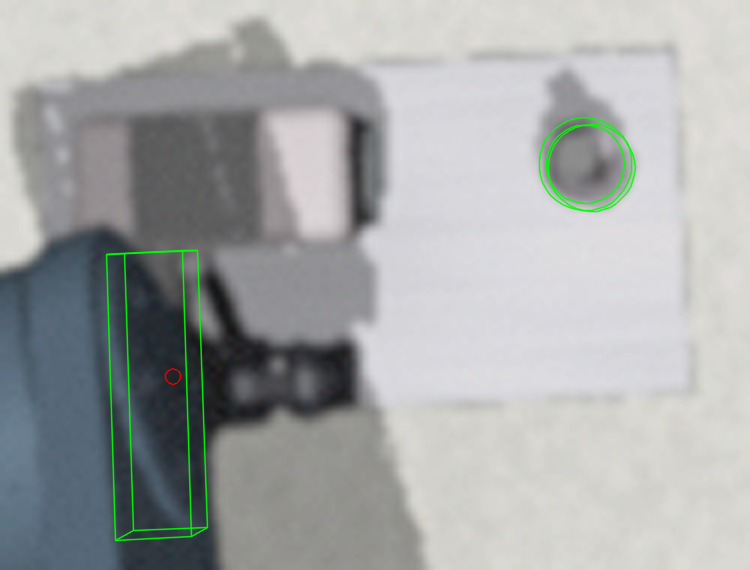

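The trigger has sprung back to its outward slant at (225,305), and the tube is still in the cup. Held from about 21.5 to 22.6 s. I'll retract upward and do a final check.

Emit:
{"api": "apply_moves", "payload": {
  "deltas": [
    {"delta_pos": [-0.3,0,0],"roll": 0},
    {"delta_pos": [-0.9,0,0],"roll": 0},
    {"delta_pos": [-1.7,0,0],"roll": 0},
    {"delta_pos": [-2.6,0,0],"roll": 0},
    {"delta_pos": [-3.5,0,0],"roll": 0},
    {"delta_pos": [-4.4,0,0],"roll": 0},
    {"delta_pos": [-5.2,0,0],"roll": 0},
    {"delta_pos": [-6.0,0,0],"roll": 0},
    {"delta_pos": [-6.6,0,0],"roll": 0},
    {"delta_pos": [-7.0,0,0],"roll": 0},
    {"delta_pos": [-7.1,0,0],"roll": 0},
    {"delta_pos": [-7.1,0,0],"roll": 0}
  ]
}}

```text
time_s: 24.65
eef_pos: [0.4258, 0.2642, 0.2406]
eef_rot: [0.707, -0.026, 0.707, 0.026]
wrist_force: [1.0, -0.2, -0.5]
opening: 1.0
```

Emit:
{"api": "apply_moves", "payload": {
  "deltas": [
    {"delta_pos": [0,0.3,-0.2],"roll": 0},
    {"delta_pos": [0,1.0,-0.5],"roll": 0},
    {"delta_pos": [0,2.0,-1.0],"roll": 0},
    {"delta_pos": [0,3.0,-1.5],"roll": 0},
    {"delta_pos": [0,4.0,-2.0],"roll": 0},
    {"delta_pos": [0,5.0,-2.5],"roll": 0},
    {"delta_pos": [0,6.0,-3.0],"roll": 0},
    {"delta_pos": [0,6.8,-3.4],"roll": 0},
    {"delta_pos": [0,7.4,-3.7],"roll": 0},
    {"delta_pos": [0,7.8,-3.9],"roll": 0},
    {"delta_pos": [0,8.0,-4.0],"roll": 0},
    {"delta_pos": [0,8.0,-4.0],"roll": 0}
  ]
}}

```text
time_s: 25.85
eef_pos: [0.3108, 0.4564, 0.2401]
eef_rot: [0.706, -0.027, 0.707, 0.026]
wrist_force: [-0.5, -0.1, 0.6]
opening: 0.998
```

```bash
python3 look2.py 16 x; python3 tilt.py 16 | head -1
python3 - <<'E'
from h import *
a=cv2.imread("pics/top0.png");b=cv2.imread("pics/top16.png"); 
cv2.imwrite("pics/final_top.png",b);cv2.imwrite("pics/final_scene.png",cv2.imread("pics/scene16.png"))
E
```

```text
t 25.85 [0.3108 0.4564 0.2401] wf [-0.5  -0.07  0.64] op 0.998 local [-132.7  261.9  240.1] yaw 4.26
cap n 42 local [ -1.2   0.8 156.7] med z 0.1567
```

View pics/final_top.png

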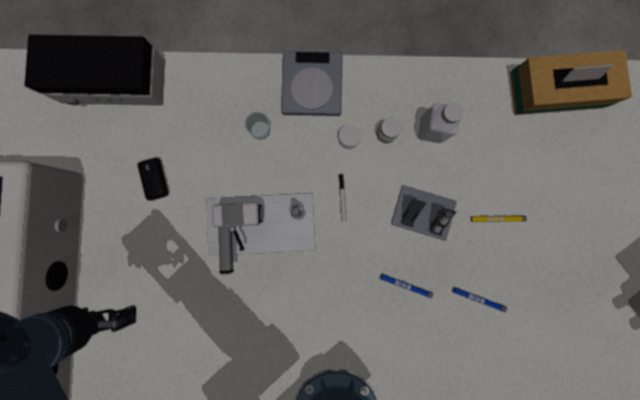

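View pics/final_scene.png

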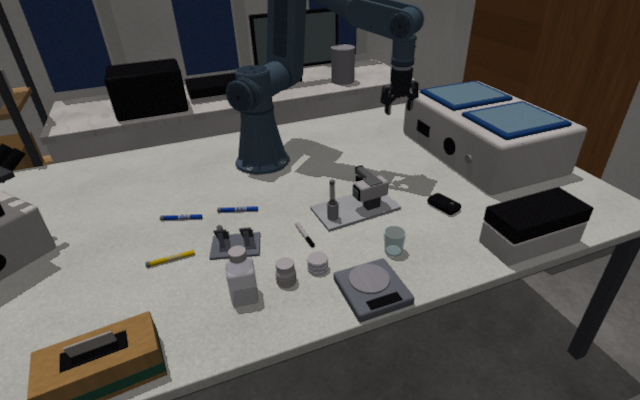

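View pics/top16z.png

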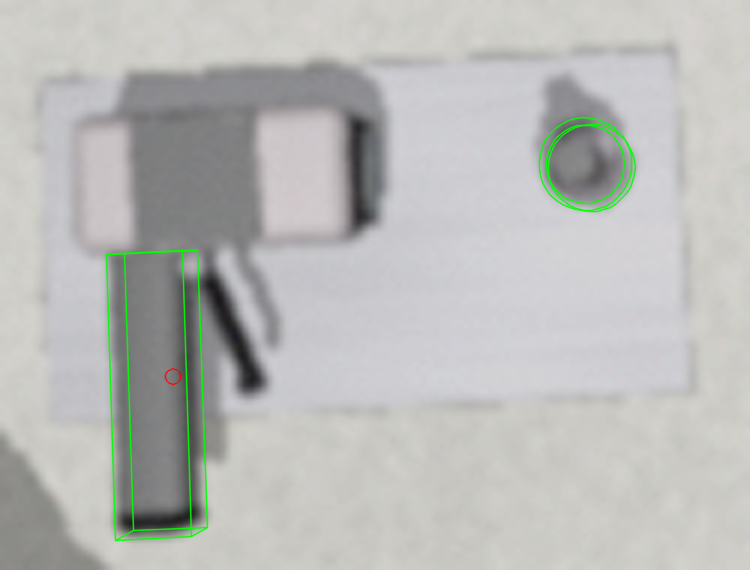

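The final views show the tube upright in the cup (top (296,210), scene (333,195)), the trigger back out at (241,248), and the short tube still in its lane at (442,218). The bystanders are at the same pixels as at the start, and the robot touches nothing. Handing in.

Run:
```python
from bench import ctrl
print(ctrl.hand_in())
```

```text
the job is handed in; nothing more can be done
None
```

The long tube is standing upright in the steel cup, and the scanner's trigger has been squeezed fully, held for about 1.1 s and let go. I handed the job in at about 26 s of the 64 s allowed.

- **Placing the tube:** The tool can't tilt, so I lowered the tube tilted into the cup's mouth and pivoted it upright against the inner wall. I then centred it and lowered it until the floor pushed back with about 5 N before opening the fingers.
- **Tube check:** In the last pictures the cap top is at z = 0.157 m, which means the foot is right down. It is within about 1.5 mm of the cup's axis, so the tube is upright.
- **Trigger check:** In the picture taken during the squeeze, the trigger lay flat along the grip. It is back at its outward slant in the final one.
- **Forces and surroundings:** The largest wrist reading I saw was about 11 N. The short tube and the other things on the bench look unmoved compared with the first pictures, and the robot was clear of everything at hand-in.
- **Disagreements:** The floor was felt about 3 mm lower than I had calculated, so the tube was held slightly closer to its foot than planned. The gripper also shifted about 2 mm sideways when the jaws closed fully on the trigger. Neither changed the outcome, and no check failed.

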